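# Set out the staining line

### The arm

A 6-joint arm with a two-finger parallel gripper is mounted at the origin on the work surface. World frame = base frame: x ahead of the robot, y to its left, z up, the work surface at z = 0. Lengths are in m, angles in rad, forces in N, time in s.
With the tool pointing down it reaches from about 0.375 to 0.9 m from the base axis. Payload 3.1 kg.
Tool frame: the origin (TCP) lies between the finger pads; the fingertips stand 17 mm ahead of it and the grasp point (between the pads) lies 2 mm behind it; x points along the fingers, z is the direction in which the jaws open and shut, and the axes are right-handed (so a half turn about x gives the same grasp; the last joint's range is limited). The gripper opens to 85 mm and grips with 20 to 120 N. Pads are 22 mm wide; open, the fingers measure 114 mm over their backs; the gripper's body (76 mm by 85 mm) begins 54 mm behind the grasp point. The pads swing forward as they close: fully open they stand 13 mm farther back than shut.
Start: joints at [-1.478, 0.527, 1.433, -0, 1.181, -0.178], TCP at [0.168, -0.602, 0.248] pointing down, gripper open.
Joint ranges: [-3.08, 3.08], [-0.75, 2.2], [0.22, 2.44], [-1.43, 4.57], [0, 2.65], [-2.85, 2.85]. Speed limits (rad/s): [2.79, 2.79, 3.14, 3.14, 3.14, 3.14].

### API

Orientations are given as a unit quaternion [x, y, z, w].
In Python, from station import robot gives the robot as it stands.
- The arm moves only by the shell command python3 -m creep 'ROWS' [FORCE]. ROWS is JSON, a list of rows, each an object of numbers: "tx", "ty", "tz": the shift along the tool's x, y, z in cm; "ax", "ay", "az": the turn, a rotation vector about the tool's x, y, z in rad; "gripper": the opening, from -1 (shut) to 1 (fully open). A call has exactly 8 rows; each row shifts and turns the commanded pose from where the row before left it, along the tool's axes as they then stand; what a row does not reach is not made up. A row lasts 1/10 s, in which the tool goes at most 50 mm and 8.59 degrees, less where a joint would pass 70% of its speed; a pose out of reach is approached as far as the arm can. A call is refused whole if a number of a shift passes 5 or a number of a turn 0.15, either way. A call with a gripper value outside its range is refused whole. The fingers move at their own pace and stop on an object; FORCE is the grip in N (left out, the last holds). Time passes only in rows, so rows that do not move let the fingers close, or fill a call up. It gives the time, the measured TCP pose, the force and the opening at its end, in the units of the state.
- robot.observe(): the state, without advancing time (a new reading comes with each control period).
- robot.grab_frame(name): name is "scene" or "top"; returns a dict with "image" (384x512x3 uint8, red, green, blue), "vfov" (degrees; the focal length in pixels is half the picture's height over the tangent of half this angle, whatever the lens; pixels are square), "cx", "cy" (the principal point, pixels), "rvec" (rotation vector, rad) and "tvec" (3), from world to camera coordinates, as OpenCV has them. Camera axes: x right, y down, z forward; pixel columns grow to the right and rows downward; lengths in m; the calibration is good to about 2 mm. A picture is of the moment at which its call begins. There is no depth.
- robot.job_done(): hands the job in, once; it reports no verdict.
The state is a dict: "t": time; "joints": joint angles; "dq": joint speeds; "joint_torque": joint torques, N m; "ee_pos": TCP position; "ee_rot": TCP orientation; "wrist_force": force on the tool from outside, world axes, zero at the start; "moment": the same for the moment, N m; "finger_gap": opening from 0.0 (shut) to 1.0 (fully open).
Only numpy, scipy, OpenCV 4.12 (cv2) and the standard library are available. Lean on these libraries where they do the work, as an engineer would, in place of code of your own. Each camera call takes 0.05 s, during which the arm holds its last target.

### The job

Set out the staining line on the bench: put the blue lid on the white staining jar, fully seated, and lay the green slide box flat in the middle of the slide warmer's plate, square with it, long side along long side. Stand the three amber bottles upright in the row of grey coasters: the violet-capped one in the coaster next to the jar, the red-capped one in the coaster next to the warmer, and the white-capped one in the coaster between them. Do not tip a bottle over on the way.

Things in the scene. Friction and masses are not known exactly. Their poses are not given: they have to be found in the camera images.
- violet_bottle: Round dropper bottle of amber glass, 85 mm tall: body 40 mm in diameter up to 60 mm height, then a shoulder, then a violet screw cap 26 mm in diameter (66 to 85 mm height); a violet label band round the body. About 0.13 kg, stands loose on the bench. Origin: centre of its underside; z up. Grips well on the body, fingertips about 36 mm above the foot.
- red_bottle: Round dropper bottle of amber glass, 85 mm tall: body 40 mm in diameter up to 60 mm height, then a shoulder, then a red screw cap 26 mm in diameter (66 to 85 mm height); a red label band round the body. About 0.13 kg, stands loose on the bench. Origin: centre of its underside; z up. Grips well on the body, fingertips about 36 mm above the foot.
- white_bottle: Round dropper bottle of amber glass, 85 mm tall: body 40 mm in diameter up to 60 mm height, then a shoulder, then a white screw cap 26 mm in diameter (66 to 85 mm height); a white label band round the body. About 0.13 kg, stands loose on the bench. Origin: centre of its underside; z up. Grips well on the body, fingertips about 36 mm above the foot.
- jar_lid: Blue plastic lid of the staining jar, 35 mm tall, 0.06 kg, loose, right way up. From below: a tapered plug 8 mm tall (40 mm across at the bottom, 51 mm at the top), a disc 68 mm across (8 to 13 mm height), a round grip knob 20 mm in diameter (13 to 35 mm height). Origin: centre of the plug's underside; z up. Seated, it is 67 mm above the jar's origin.
- slide_box: Closed green plastic microscope-slide box with a white paper label on top, 85 mm (its x) by 50 mm (its y) by 34 mm high, 0.14 kg, loose on the bench. Origin: centre of its underside; z up. Grip it across the 50 mm.
- coaster_mid: The middle one of three identical round grey coasters with black floors, fixed to the bench in one row: 74 mm outside diameter, 8 mm high, with a recess 60 mm across whose floor is 3 mm above the bench. Origin: centre of its underside, on the bench. Neighbours are 85 mm apart, centre to centre; its y axis runs along the row towards coaster_p.
- coaster_p: One end of three identical round grey coasters with black floors, fixed to the bench in one row: 74 mm outside diameter, 8 mm high, with a recess 60 mm across whose floor is 3 mm above the bench. Origin: centre of its underside, on the bench. Neighbours are 85 mm apart, centre to centre; this one lies to coaster_mid's +y; jar or warmer stands beyond it.
- coaster_m: One end of three identical round grey coasters with black floors, fixed to the bench in one row: 74 mm outside diameter, 8 mm high, with a recess 60 mm across whose floor is 3 mm above the bench. Origin: centre of its underside, on the bench. Neighbours are 85 mm apart, centre to centre; this one lies to coaster_mid's -y; jar or warmer stands beyond it.
- stain_jar: Open round white plastic staining jar, fixed to the bench, 62 mm outside diameter, 75 mm tall, wall 3.5 mm (mouth 55 mm wide). It stands about 108 mm beyond the centre of one end coaster; which end varies. Origin: centre of its underside, on the bench.
- warmer: Slide warmer: low grey block 130 mm (its x) by 100 mm (its y), fixed to the bench, with a flat aluminium plate 120 by 90 mm on top, 30 mm above the bench. It stands about 108 mm beyond the centre of the other end coaster. Origin: centre of its underside, on the bench.
Not all that is in view belongs to the job. Leave any yellow look-alike of the red_bottle alone. Several things have the shape of the jar_lid; the one meant has the colours described above.

How it is judged:
At the end, for the whole second after the job is handed in: Each bottle upright (0.1 rad) on the floor of its coaster, within 12 mm of centre: violet by the jar, red by the warmer, white in the middle; lid level and seated on the jar, within 8 mm; slide box flat on the warmer plate, within 15 mm and 0.2 rad; all released, at rest (((horizontal distance between stain_jar and coaster_p below 0.15 m and horizontal distance between violet_bottle and coaster_p below 0.012 m and z of violet_bottle in the frame of coaster_p below 0.007 m and horizontal distance between red_bottle and coaster_m below 0.012 m and z of red_bottle in the frame of coaster_m below 0.007 m) or (horizontal distance between stain_jar and coaster_m below 0.15 m and horizontal distance between violet_bottle and coaster_m below 0.012 m and z of violet_bottle in the frame of coaster_m below 0.007 m and horizontal distance between red_bottle and coaster_p below 0.012 m and z of red_bottle in the frame of coaster_p below 0.007 m)) and horizontal distance between white_bottle and coaster_mid below 0.012 m and z of white_bottle in the frame of coaster_mid below 0.007 m and angle between each of violet_bottle, red_bottle, white_bottle, jar_lid, slide_box's own z axis and vertical below 0.1 rad and horizontal distance between jar_lid and stain_jar below 0.008 m and z of jar_lid in the frame of stain_jar between 0.062 and 0.071 m and horizontal distance between slide_box and warmer below 0.015 m and z of slide_box in the frame of warmer between 0.026 and 0.034 m and angle between the x axis of slide_box and the x axis of warmer, either way round below 0.2 rad and linear speed of each of violet_bottle, red_bottle, white_bottle, jar_lid, slide_box below 0.02 m/s); the robot touches nothing.
It fails at once if a bottle is tipped over (more than 0.6 rad) (angle between any of violet_bottle, red_bottle, white_bottle's own z axis and vertical above 0.6 rad).
It also fails if it takes over 112 s, if anything falls off the work surface, if the arm or the gripper's body presses on something with over 40 N, if the wrist force passes 120 N, or if a joint passes its speed limit or range.

## Working session

There is one attempt and no reset: what is moved stays moved. The work goes in short steps, Python scripts to look and compute and a shell command to move; the robot and the scene stay as the last step left them, time stands still between calls to the robot, and variables do not carry over. Pictures are saved under pics/ and viewed, and the job is handed in when it is done.

```bash
mkdir -p pics; ls; cat > h.py <<'E'
import numpy as np, cv2, json
from scipy.spatial.transform import Rotation as R
def load(n):
    d=np.load(f'{n}.npz'); return d
def snap(n,tag):
    from station import robot
    f=robot.grab_frame(n)
    np.savez(f'{tag}.npz',**f)
    cv2.imwrite(f'pics/{tag}.png',cv2.cvtColor(f['image'],cv2.COLOR_RGB2BGR))
    return f
def K(f):
    H=f['image'].shape[0]; fl=H/2/np.tan(np.radians(float(f['vfov']))/2)
    return fl
def ray(f,u,v):
    fl=K(f); Rm=cv2.Rodrigues(np.array(f['rvec'],float))[0]; t=np.array(f['tvec'],float).ravel()
    c=-Rm.T@t; d=Rm.T@np.array([(u-float(f['cx']))/fl,(v-float(f['cy']))/fl,1.]); return c,d
def px2w(f,u,v,z):
    c,d=ray(f,u,v); return c+d*(z-c[2])/d[2]
def w2px(f,p):
    fl=K(f); Rm=cv2.Rodrigues(np.array(f['rvec'],float))[0]; t=np.array(f['tvec'],float).ravel()
    q=Rm@np.array(p,float)+t; return np.array([fl*q[0]/q[2]+float(f['cx']),fl*q[1]/q[2]+float(f['cy'])])
E
python3 - <<'E'
from h import *
from station import robot
for n in('scene','top'):
    f=snap(n,n+'0'); print(n,{k:np.round(v,4).tolist() for k,v in f.items() if k!='image'}); print(ray(f,256,192)[0])
s=robot.observe(); print(s)
E
```

```text
pics
scene {'vfov': 56.4658, 'cx': 254.1721, 'cy': 188.008, 'rvec': [1.1439, 2.2516, -1.0884], 'tvec': [0.2983, -0.2279, 1.3144]}
[1.11839751 0.45375019 0.6417172 ]
top {'vfov': 55.4008, 'cx': 258.9748, 'cy': 196.0629, 'rvec': [2.157, -2.2144, 0.0531], 'tvec': [0.0096, 0.4962, 0.7989]}
[ 0.44777286 -0.01167302  0.82704916]
{'t': 0.1, 'joints': array([-1.47748461e+00,  5.28351270e-01,  1.43377469e+00,  1.21776278e-05,
        1.18138378e+00, -1.78513877e-01]), 'dq': array([-0.00102569, -0.00288716, -0.00454346,  0.00126561,  0.00086728,
       -0.00084972]), 'joint_torque': array([-1.24909989e-04, -4.43304956e+01, -1.78586984e+01, -2.75084267e-04,
        3.83469582e-03, -6.94431989e-06]), 'ee_pos': array([ 0.1677724 , -0.60143335,  0.24744474]), 'ee_rot': array([ 0.42814471,  0.56359065, -0.42714082,  0.56267966]), 'wrist_force': array([0.94502538, 0.57582399, 0.70692136]), 'moment': array([0.0029872 , 0.0621948 , 0.00998512]), 'finger_gap': 0.9999448460427924}
```

View pics/top0.png

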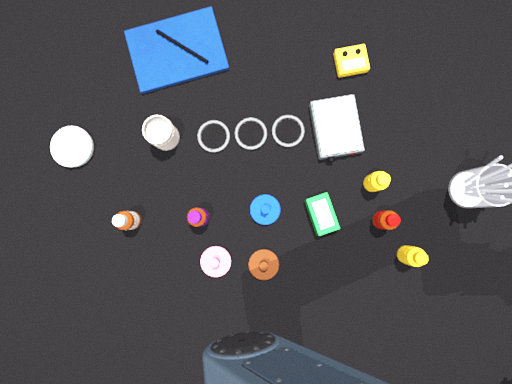

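View pics/scene0.png

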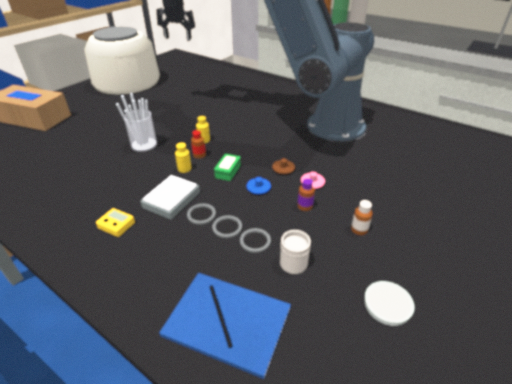

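Candidates (top picture). Lid: blue (265,209), pink (216,262) and orange (264,265); I choose blue. Red bottle: red (387,220), with yellow look-alikes at (377,182) and (412,257) to leave alone. Violet (198,217), white (127,220), box (322,214), jar (160,132) on the left, warmer (337,127) on the right. Next is a close crop.

```bash
python3 - <<'E'
from h import *
f=load('top0'); im=cv2.cvtColor(f['image'],cv2.COLOR_RGB2BGR)
c=im[90:290,90:290]; cv2.imwrite('pics/cropL.png',cv2.resize(c,(600,600),interpolation=cv2.INTER_CUBIC))
c=im[80:280,240:440]; cv2.imwrite('pics/cropR.png',cv2.resize(c,(600,600),interpolation=cv2.INTER_CUBIC))
E
```

```text
(no output)
```

View pics/cropL.png

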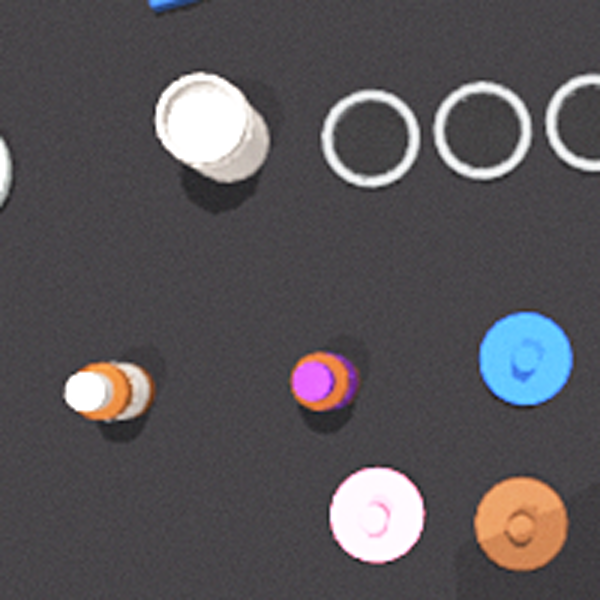

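View pics/cropR.png

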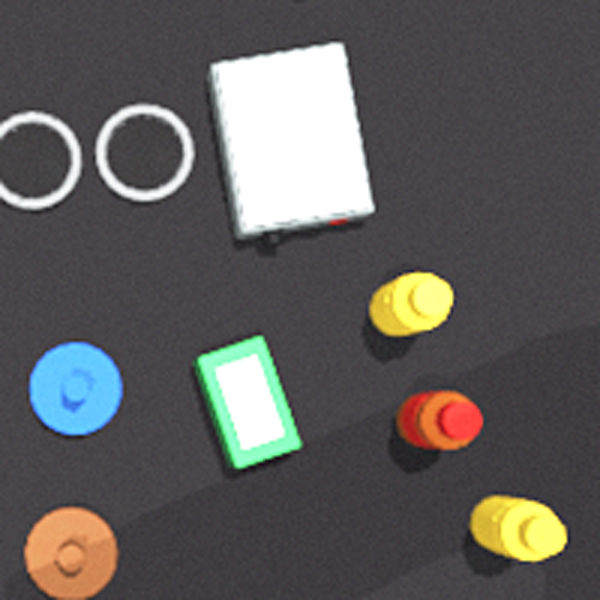

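Both crops confirm the choice: the blue lid, with jar on the left (+y) and warmer on the right. The red bottle stands between two yellow ones. Next I fit silhouettes.

```bash
cat >> h.py <<'E'
from scipy.optimize import least_squares, minimize
def circ(r,z,n=48):
    a=np.linspace(0,2*np.pi,n,endpoint=False); return np.c_[r*np.cos(a),r*np.sin(a),0*a+z]
def boxp(x,y,z0,z1):
    return np.array([[sx*x/2,sy*y/2,z] for sx in(-1,1) for sy in(-1,1) for z in(z0,z1)])
MOD={'bottle':np.r_[circ(.02,0),circ(.02,.06),circ(.013,.066),circ(.013,.085)],
'lid':np.r_[circ(.02,0),circ(.034,.008),circ(.034,.013),circ(.01,.035)],
'jar':np.r_[circ(.031,0),circ(.031,.075)],'coaster':np.r_[circ(.037,0),circ(.037,.008)],
'box':boxp(.085,.05,0,.034),'warmer':np.r_[boxp(.13,.1,0,.026),boxp(.12,.09,.026,.03)],'wplate':boxp(.12,.09,.03,.03)}
PR={'lid':[MOD['lid'][:-48],np.r_[circ(.01,.013),circ(.01,.035)]]}
def mask(f,u,v,r=30,thr=95,cond=None):
    im=f['image'].astype(int); mx=im.max(2); sat=mx-im.min(2)
    m=((mx>thr)|(sat>35))
    if cond is not None: m=cond(im)
    m=m.astype(np.uint8)
    w=np.zeros_like(m); w[max(0,v-r):v+r+1,max(0,u-r):u+r+1]=1; m*=w
    n,l,st,_=cv2.connectedComponentsWithStats(m,connectivity=8)
    # component nearest to centre with area
    best=max(range(1,n),key=lambda i:st[i][4]-20*np.min(np.hypot(*(np.argwhere(l==i)-[v,u]).T)))
    mm=(l==best).astype(np.uint8)
    c,_=cv2.findContours(mm,cv2.RETR_EXTERNAL,cv2.CHAIN_APPROX_NONE)
    o=np.zeros_like(m); cv2.drawContours(o,c,-1,1,-1); return o
def ren(f,kind,p,yaw,S=4):
    h,w=f['image'].shape[:2]; o=np.zeros((h*S,w*S),np.uint8)
    pts=MOD[kind]@R.from_euler('z',yaw).as_matrix().T+np.r_[p,0 if len(p)==2 else []]
    Rm=cv2.Rodrigues(np.array(f['rvec'],float))[0]; q=pts@Rm.T+np.array(f['tvec'],float).ravel(); fl=K(f)
    uv=np.c_[fl*q[:,0]/q[:,2]+float(f['cx']),fl*q[:,1]/q[:,2]+float(f['cy'])]
    return cv2.convexHull(uv.astype(np.float32))[:,0]
def mom(poly):
    m=cv2.moments(poly.astype(np.float32)); return np.array([m['m10']/m['m00'],m['m01']/m['m00']]),m
def orient(m): return 0.5*np.arctan2(2*m['mu11'],m['mu20']-m['mu02'])
def fit(f,kind,m,yawguess=None,z=0):
    mm=cv2.moments(m,binaryImage=True); c=np.array([mm['m10']/mm['m00'],mm['m01']/mm['m00']]); th=orient(mm)
    p0=px2w(f,*c,.03)[:2]
    def r(x):
        cc,m2=mom(ren(f,kind,np.r_[x[:2],z],x[2] if len(x)>2 else 0)); e=list(cc-c)
        if len(x)>2:
            d=orient(m2)-th; e.append(20*np.sin(d)); 
        return e
    x=least_squares(r,np.r_[p0,[yawguess] if yawguess is not None else []],diff_step=1e-4,x_scale=.01).x
    a=cv2.contourArea(ren(f,kind,np.r_[x[:2],z],x[2] if len(x)>2 else 0).astype(np.float32))
    return x,mm['m00'],a
E
python3 - <<'E'
from h import *
T=load('top0');S=load('scene0')
items={'violet':('bottle',(198,217),(306,196)),'red':('bottle',(387,220),(198,146)),'white':('bottle',(127,220),(361,218)),
'yellow1':('bottle',(377,182),(183,158)),'yellow2':('bottle',(412,257),(203,130)),'lid':('lid',(265,209),(259,186)),
'pink':('lid',(216,262),(313,180)),'orange':('lid',(264,265),(284,167)),'cP':('coaster',(213,136),(255,240)),'cM':('coaster',(251,133),(227,226)),'cm':('coaster',(288,130),(201,214)),
'jar':('jar',(160,132),(294,251)),'box':('box',(322,214),(228,166)),'warmer':('warmer',(337,127),(170,196))}
ov={n:cv2.resize(cv2.cvtColor(f['image'],cv2.COLOR_RGB2BGR),None,fx=1.5,fy=1.5) for n,f in(('top',T),('scene',S))}
for k,(kd,a,b) in items.items():
    for n,f,(u,v) in(('top',T,a),('scene',S,b)):
        try:
            m=mask(f,u,v,45 if kd=='warmer' else 28)
            x,A,a2=fit(f,kd,m,1.9-np.pi/2-.2 if kd in('box','warmer') else None)
            print(k,n,np.round(x,4),int(A),int(a2))
            cv2.polylines(ov[n],[np.int32(ren(f,kd,np.r_[x[:2],0],x[2] if len(x)>2 else 0)*1.5)],1,(0,0,255),1)
        except Exception as e: print(k,n,'ERR',e)
for n in ov: cv2.imwrite(f'pics/ov_{n}.png',ov[n])
E
```

```text
violet top [0.4542 0.1301] 375 355
violet scene [0.4243 0.1249] 736 432
red top [ 0.4372 -0.2752] 475 449
red scene [ 0.3998 -0.2974] 619 307
white top [0.4509 0.2849] 500 465
white scene [0.4464 0.285 ] 594 530
yellow1 top [ 0.521  -0.2592] 477 436
yellow1 scene [ 0.5177 -0.2602] 451 356
yellow2 top [ 0.359 -0.327] 560 513
yellow2 scene [ 0.3958 -0.3009] 644 305
lid top [ 0.4671 -0.0156] 790 731
lid scene [ 0.4641 -0.0154] 387 313
pink top [0.3547 0.0972] 819 755
pink scene [0.3895 0.1084] 717 323
orange top [ 0.3458 -0.009 ] 785 756
orange scene [ 0.3425 -0.0088] 281 263
cP top [0.6375 0.0975] 861 844
cP scene [0.6341 0.0971] 615 605
cM top [0.6412 0.0125] 861 842
cM scene [0.6379 0.0118] 554 539
cm top [ 0.645  -0.0727] 866 846
cm scene [ 0.641  -0.0739] 494 481
jar top [0.6395 0.2073] 1039 975
jar scene [0.6366 0.2076] 1236 1109
box top [ 0.4538 -0.1406  0.3073] 1025 985
box scene [ 0.4494 -0.1418  0.3274] 556 505
warmer top [ 0.6488 -0.1813  0.1523] 2777 2810
warmer scene [ 0.6432 -0.187   0.261 ] 1550 1524
```

View pics/ov_top.png

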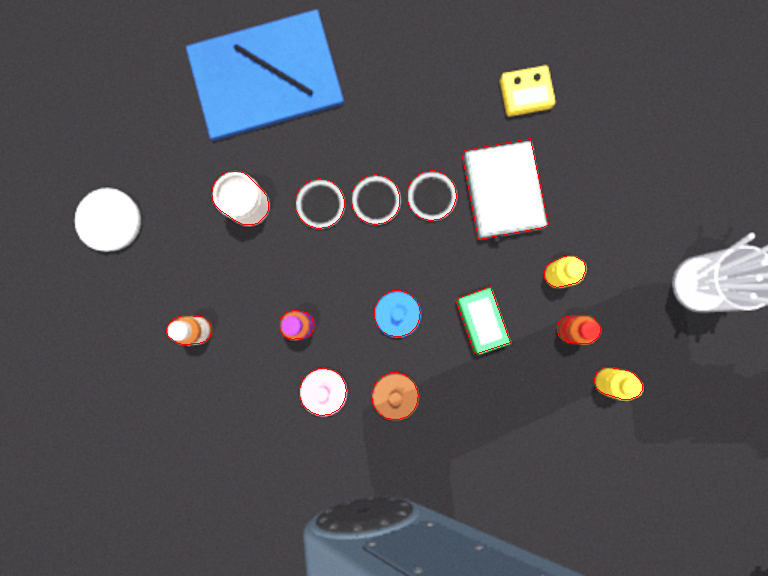

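View pics/ov_scene.png

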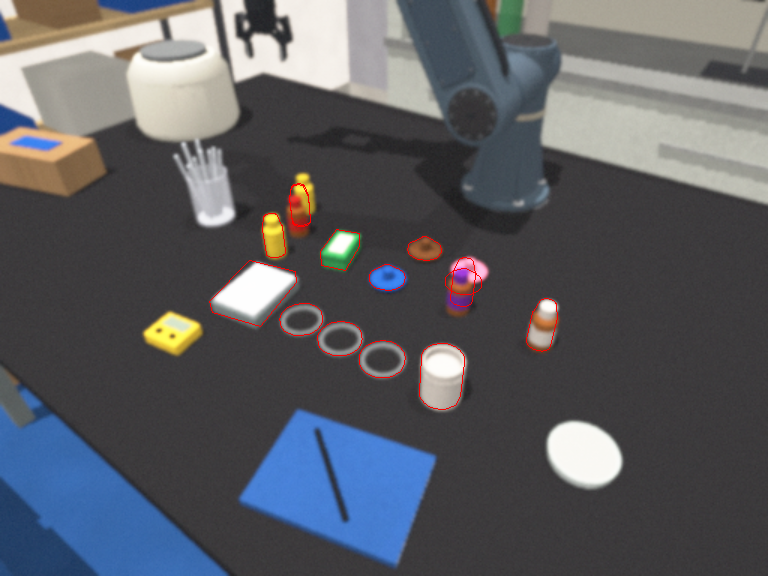

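```bash
cat >> h.py <<'E'
def plan(x,y,z,jaw=None,s=None):
    """shift (cm) in tool axes assuming turn done AFTER/alone; jaw = angle of jaw axis in world xy"""
    if s is None:
        from station import robot; s=robot.observe()
    Rm=R.from_quat(s['ee_rot']).as_matrix(); p=np.array(s['ee_pos'])
    cur=np.arctan2(Rm[1,2],Rm[0,2]); 
    print('t %.2f'%s['t'],'pos',np.round(p,4),'xaxis',np.round(Rm[:,0],3),'jawang %.3f'%cur,'gap %.3f'%s['finger_gap'],'F',np.round(s['wrist_force'],1),'q6 %.2f'%s['joints'][5])
    if jaw is None: jaw=cur
    d=(jaw-cur+np.pi/2)%np.pi-np.pi/2
    # desired orientation: x down, z at angle cur+d
    a=cur+d; Z=np.array([np.cos(a),np.sin(a),0]);X=np.array([0,0,-1.]);Y=np.cross(Z,X)
    Rd=np.c_[X,Y,Z]; rv=R.from_matrix(Rm.T@Rd).as_rotvec()
    print('turn first',np.round(rv,3)); dp=np.array([x,y,z])-p
    print('shift now-axes cm',np.round(Rm.T@dp*100,2),' after-turn axes cm',np.round(Rd.T@dp*100,2),'  world cm',np.round(dp*100,2))
E
python3 - <<'E'
from h import *
plan(.4655,-.0155,.2,np.pi/2)
plan(.4355,-.2755,.2,np.pi/2)
E
```

```text
t 0.10 pos [ 0.1678 -0.6014  0.2474] xaxis [-0.     0.002 -1.   ] jawang -1.299 gap 1.000 F [0.9 0.6 0.7] q6 -0.18
turn first [ 0.272 -0.002 -0.   ]
shift now-axes cm [  4.85  44.41 -48.44]  after-turn axes cm [  4.74  29.77 -58.59]   world cm [29.77 58.59 -4.74]
t 0.10 pos [ 0.1678 -0.6014  0.2474] xaxis [-0.     0.002 -1.   ] jawang -1.299 gap 1.000 F [0.9 0.6 0.7] q6 -0.18
turn first [ 0.272 -0.002 -0.   ]
shift now-axes cm [  4.8   34.54 -24.2 ]  after-turn axes cm [  4.74  26.77 -32.59]   world cm [26.77 32.59 -4.74]
```

```bash
python3 -m creep '[{"ax":0.136,"gripper":1},{"ax":0.136},{"ty":2.13,"tz":-4.18},{"ty":2.13,"tz":-4.18},{"ty":2.13,"tz":-4.18},{"ty":2.13,"tz":-4.18},{"ty":2.13,"tz":-4.18},{"ty":2.13,"tz":-4.18}]' 60; python3 -m creep '[{"ty":2.13,"tz":-4.18},{"ty":2.13,"tz":-4.18},{"ty":2.13,"tz":-4.18},{"ty":2.13,"tz":-4.18},{"ty":2.13,"tz":-4.18},{"ty":2.13,"tz":-4.18},{"ty":2.13,"tz":-4.18},{"ty":2.13,"tz":-4.18}]'
python3 - <<'E'
from h import *
plan(.4655,-.0155,.10,np.pi/2)
E
```

```text
t 0.10 pos [ 0.1678 -0.6014  0.2474] xaxis [-0.     0.002 -1.   ] jawang -1.299 gap 1.000 F [0.9 0.6 0.7] q6 -0.18
turn first [ 0.272 -0.002 -0.   ]
shift now-axes cm [ 14.85  44.41 -48.42]  after-turn axes cm [ 14.74  29.77 -58.59]   world cm [ 29.77  58.59 -14.74]invalid input at $[0]: expected keys tx, ty, tz, ax, ay, az, gripper
invalid input at $[0]: expected keys tx, ty, tz, ax, ay, az, gripper
```

```bash
python3 -m creep '[{"tx":0,"ty":0,"tz":0,"ax":0.136,"ay":0,"az":0,"gripper":1},{"tx":0,"ty":0,"tz":0,"ax":0.136,"ay":0,"az":0,"gripper":1},{"tx":0,"ty":2.13,"tz":-4.18,"ax":0,"ay":0,"az":0,"gripper":1},{"tx":0,"ty":2.13,"tz":-4.18,"ax":0,"ay":0,"az":0,"gripper":1},{"tx":0,"ty":2.13,"tz":-4.18,"ax":0,"ay":0,"az":0,"gripper":1},{"tx":0,"ty":2.13,"tz":-4.18,"ax":0,"ay":0,"az":0,"gripper":1},{"tx":0,"ty":2.13,"tz":-4.18,"ax":0,"ay":0,"az":0,"gripper":1},{"tx":0,"ty":2.13,"tz":-4.18,"ax":0,"ay":0,"az":0,"gripper":1}]' 60
python3 -m creep '[{"tx":0,"ty":2.13,"tz":-4.18,"ax":0,"ay":0,"az":0,"gripper":1},{"tx":0,"ty":2.13,"tz":-4.18,"ax":0,"ay":0,"az":0,"gripper":1},{"tx":0,"ty":2.13,"tz":-4.18,"ax":0,"ay":0,"az":0,"gripper":1},{"tx":0,"ty":2.13,"tz":-4.18,"ax":0,"ay":0,"az":0,"gripper":1},{"tx":0,"ty":2.13,"tz":-4.18,"ax":0,"ay":0,"az":0,"gripper":1},{"tx":0,"ty":2.13,"tz":-4.18,"ax":0,"ay":0,"az":0,"gripper":1},{"tx":0,"ty":2.13,"tz":-4.18,"ax":0,"ay":0,"az":0,"gripper":1},{"tx":0,"ty":2.13,"tz":-4.18,"ax":0,"ay":0,"az":0,"gripper":1}]'
python3 - <<'E'
from h import *
plan(.4655,-.0155,.10,np.pi/2)
E
```

```text
t: 0.9
ee_pos: [0.296, -0.3493, 0.2481]
ee_rot: [0.5, 0.5, -0.5, 0.5]
wrist_force: [0.5, -0.5, 0.2]
finger_gap: 0.998
t: 1.7
ee_pos: [0.4665, -0.0149, 0.2482]
ee_rot: [-0.5, -0.5, 0.5, -0.5]
wrist_force: [-0.4, -0.5, 0.4]
finger_gap: 1.0
t 1.70 pos [ 0.4665 -0.0149  0.2482] xaxis [-0. -0. -1.] jawang -1.571 gap 1.000 F [-0.4 -0.5  0.4] q6 1.30
turn first [-0.  0.  0.]
shift now-axes cm [14.82 -0.1   0.06]  after-turn axes cm [14.82 -0.1   0.06]   world cm [ -0.1   -0.06 -14.82]
```

```bash
python3 -m creep '[{"tx":4,"ty":-0.1,"tz":0.06,"ax":0,"ay":0,"az":0,"gripper":0.2},{"tx":4,"ty":0,"tz":0,"ax":0,"ay":0,"az":0,"gripper":0.2},{"tx":4,"ty":0,"tz":0,"ax":0,"ay":0,"az":0,"gripper":0.2},{"tx":4,"ty":0,"tz":0,"ax":0,"ay":0,"az":0,"gripper":0.2},{"tx":2.5,"ty":0,"tz":0,"ax":0,"ay":0,"az":0,"gripper":0.2},{"tx":0,"ty":0,"tz":0,"ax":0,"ay":0,"az":0,"gripper":0.2},{"tx":0,"ty":0,"tz":0,"ax":0,"ay":0,"az":0,"gripper":0.2},{"tx":0,"ty":0,"tz":0,"ax":0,"ay":0,"az":0,"gripper":0.2}]'
python3 - <<'E'
from h import *
fs=[snap('scene','s1'),snap('top','t1')]
for f,n,(u,v) in((fs[0],'a',(258,180)),(fs[1],'b',(265,209))):
    im=cv2.cvtColor(f['image'],cv2.COLOR_RGB2BGR)[v-60:v+60,u-60:u+60]; cv2.imwrite(f'pics/c1{n}.png',cv2.resize(im,(480,480),interpolation=cv2.INTER_CUBIC))
a=cv2.imread('pics/c1a.png');b=cv2.imread('pics/c1b.png'); cv2.imwrite('pics/c1.png',cv2.resize(np.hstack([a,b]),(800,400)))
plan(.4655,-.0155,.036,np.pi/2)
E
```

```text
t: 2.5
ee_pos: [0.4661, -0.0177, 0.0645]
ee_rot: [0.5, 0.499, -0.5, 0.501]
wrist_force: [0.2, -0.3, 0.4]
finger_gap: 0.597
t 2.60 pos [ 0.4662 -0.0178  0.0648] xaxis [ 0.003 -0.001 -1.   ] jawang -1.571 gap 0.602 F [ 1.  -0.5  0.2] q6 1.29
turn first [-0.     0.001 -0.003]
shift now-axes cm [ 2.88 -0.07 -0.23]  after-turn axes cm [ 2.88 -0.07 -0.23]   world cm [-0.07  0.23 -2.88]
```

View pics/c1.png

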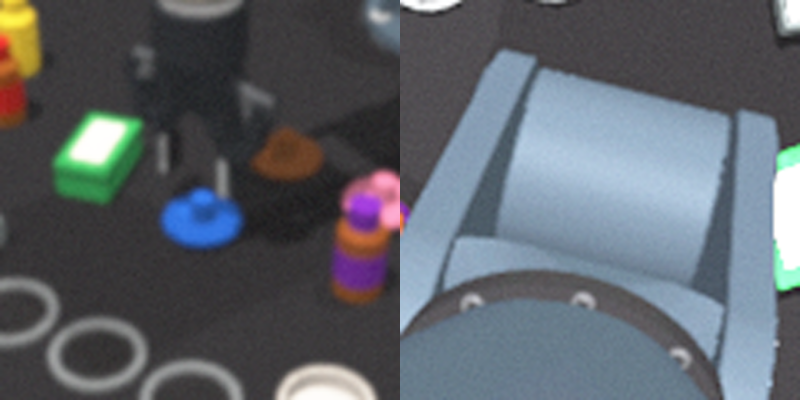

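```bash
python3 - <<'E'
from h import *
f=load('s1')
for n,p in(('tipc',[.466,-.0178,.047]),('tip+',[.466,-.0178+.026,.047]),('tip-',[.466,-.0178-.026,.047]),('knobtop',[.4642,-.0155,.035])):
    u=w2px(f,p); print(n,np.round(u,1),'crop',np.round((u-[198,120])*400/120,0))
E
```

```text
tipc [257.1 175.1] crop [197. 184.]
tip+ [264.7 178.4] crop [222. 195.]
tip- [249.6 171.9] crop [172. 173.]
knobtop [258.1 178.5] crop [200. 195.]
```

```bash
python3 -m creep '[{"tx":1.5,"ty":-0.05,"tz":-0.2,"ax":0,"ay":0,"az":0,"gripper":0.2},{"tx":1.4,"ty":0,"tz":0,"ax":0,"ay":0,"az":0,"gripper":0.2},{"tx":0,"ty":0,"tz":0,"ax":0,"ay":0,"az":0,"gripper":0.2},{"tx":0,"ty":0,"tz":0,"ax":0,"ay":0,"az":0,"gripper":-1},{"tx":0,"ty":0,"tz":0,"ax":0,"ay":0,"az":0,"gripper":-1},{"tx":0,"ty":0,"tz":0,"ax":0,"ay":0,"az":0,"gripper":-1},{"tx":0,"ty":0,"tz":0,"ax":0,"ay":0,"az":0,"gripper":-1},{"tx":0,"ty":0,"tz":0,"ax":0,"ay":0,"az":0,"gripper":-1}]' 40
python3 - <<'E'
from h import *
plan(.4655,-.0155,.036,np.pi/2)
E
```

```text
t: 3.4
ee_pos: [0.4652, -0.0156, 0.0354]
ee_rot: [0.5, 0.499, -0.5, 0.501]
wrist_force: [-1.3, 0.9, 6.1]
finger_gap: 0.212
t 3.40 pos [ 0.4652 -0.0156  0.0354] xaxis [ 0.002 -0.001 -1.   ] jawang -1.571 gap 0.212 F [-1.3  0.9  6.1] q6 1.30
turn first [-0.     0.001 -0.002]
shift now-axes cm [-0.06  0.03 -0.01]  after-turn axes cm [-0.06  0.03 -0.01]   world cm [0.03 0.01 0.06]
```

```bash
python3 -m creep '[{"tx":-2,"ty":0,"tz":0,"ax":0,"ay":0,"az":0,"gripper":-1},{"tx":-4,"ty":0,"tz":0,"ax":0,"ay":0,"az":0,"gripper":-1},{"tx":-4,"ty":0,"tz":0,"ax":0,"ay":0,"az":0,"gripper":-1},{"tx":-4,"ty":0,"tz":0,"ax":0,"ay":0,"az":0,"gripper":-1},{"tx":-2,"ty":0,"tz":0,"ax":0,"ay":0,"az":0,"gripper":-1},{"tx":0,"ty":2.16,"tz":-2.79,"ax":0,"ay":0,"az":0,"gripper":-1},{"tx":0,"ty":2.16,"tz":-2.79,"ax":0,"ay":0,"az":0,"gripper":-1},{"tx":0,"ty":2.16,"tz":-2.79,"ax":0,"ay":0,"az":0,"gripper":-1}]'
python3 -m creep '[{"tx":0,"ty":2.16,"tz":-2.79,"ax":0,"ay":0,"az":0,"gripper":-1},{"tx":0,"ty":2.16,"tz":-2.79,"ax":0,"ay":0,"az":0,"gripper":-1},{"tx":0,"ty":2.16,"tz":-2.79,"ax":0,"ay":0,"az":0,"gripper":-1},{"tx":0,"ty":2.16,"tz":-2.79,"ax":0,"ay":0,"az":0,"gripper":-1},{"tx":0,"ty":2.16,"tz":-2.79,"ax":0,"ay":0,"az":0,"gripper":-1},{"tx":2,"ty":0,"tz":0,"ax":0,"ay":0,"az":0,"gripper":-1},{"tx":2,"ty":0,"tz":0,"ax":0,"ay":0,"az":0,"gripper":-1},{"tx":0,"ty":0,"tz":0,"ax":0,"ay":0,"az":0,"gripper":-1}]'
python3 - <<'E'
from h import *
f=snap('scene','s2');im=cv2.cvtColor(f['image'],cv2.COLOR_RGB2BGR)[170:290,230:390]; cv2.imwrite(f'pics/c2.png',cv2.resize(im,(640,480),interpolation=cv2.INTER_CUBIC))
plan(.638,.2075,.102,np.pi/2)
E
```

```text
t: 4.2
ee_pos: [0.53, 0.069, 0.1953]
ee_rot: [0.501, 0.499, -0.5, 0.5]
wrist_force: [0.5, -0.2, -0.1]
finger_gap: 0.211
t: 5.0
ee_pos: [0.6348, 0.2076, 0.1513]
ee_rot: [-0.498, -0.502, 0.502, -0.499]
wrist_force: [-1.4, 0.3, -0.0]
finger_gap: 0.213
t 5.05 pos [0.6359 0.2075 0.1529] xaxis [-0.004 -0.001 -1.   ] jawang -1.571 gap 0.212 F [ 0.1  0.4 -0.4] q6 1.72
turn first [-0.     0.001  0.004]
shift now-axes cm [5.09 0.23 0.  ]  after-turn axes cm [5.09 0.21 0.  ]   world cm [ 0.21 -0.   -5.09]
```

View pics/c2.png

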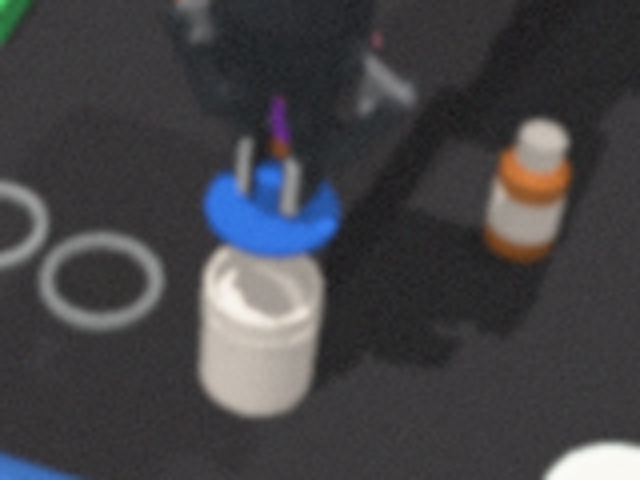

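```bash
python3 -m creep '[{"tx":1.5,"ty":0.2,"tz":0,"ax":0,"ay":0,"az":0,"gripper":-1},{"tx":1.5,"ty":0,"tz":0,"ax":0,"ay":0,"az":0,"gripper":-1},{"tx":0.7,"ty":0,"tz":0,"ax":0,"ay":0,"az":0,"gripper":-1},{"tx":0.5,"ty":0,"tz":0,"ax":0,"ay":0,"az":0,"gripper":-1},{"tx":0.4,"ty":0,"tz":0,"ax":0,"ay":0,"az":0,"gripper":-1},{"tx":0,"ty":0,"tz":0,"ax":0,"ay":0,"az":0,"gripper":-1},{"tx":0,"ty":0,"tz":0,"ax":0,"ay":0,"az":0,"gripper":-1},{"tx":0,"ty":0,"tz":0,"ax":0,"ay":0,"az":0,"gripper":-1}]'
python3 - <<'E'
from h import *
f=snap('scene','s3');im=cv2.cvtColor(f['image'],cv2.COLOR_RGB2BGR)[170:290,230:390]; cv2.imwrite(f'pics/c3.png',cv2.resize(im,(640,480),interpolation=cv2.INTER_CUBIC))
plan(.638,.2075,.102,np.pi/2)
E
```

```text
t: 5.85
ee_pos: [0.6399, 0.2078, 0.1089]
ee_rot: [0.5, 0.5, -0.5, 0.5]
wrist_force: [-0.2, -0.8, 0.1]
finger_gap: 0.217
t 5.90 pos [0.6398 0.2078 0.1089] xaxis [ 0.001  0.    -1.   ] jawang -1.571 gap 0.213 F [ 0.1 -0.3 -0.3] q6 1.72
turn first [-0.    -0.    -0.001]
shift now-axes cm [ 0.69 -0.18  0.03]  after-turn axes cm [ 0.69 -0.18  0.03]   world cm [-0.18 -0.03 -0.69]
```

View pics/c3.png

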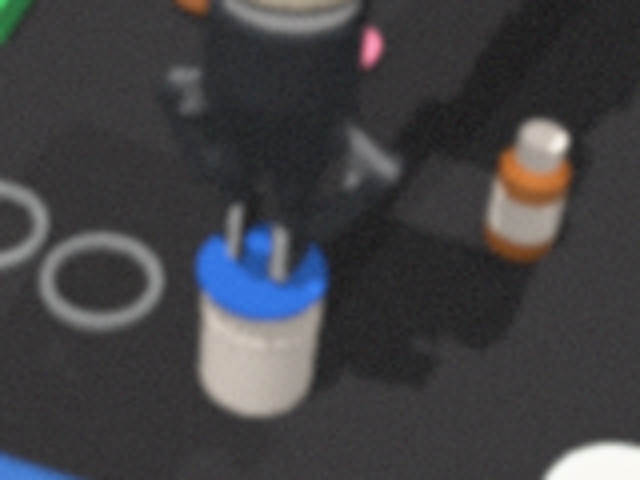

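```bash
python3 -m creep '[{"tx":0.3,"ty":-0.15,"tz":0,"ax":0,"ay":0,"az":0,"gripper":-1},{"tx":0.2,"ty":0,"tz":0,"ax":0,"ay":0,"az":0,"gripper":-1},{"tx":0.2,"ty":0,"tz":0,"ax":0,"ay":0,"az":0,"gripper":-1},{"tx":0.2,"ty":0,"tz":0,"ax":0,"ay":0,"az":0,"gripper":-1},{"tx":0,"ty":0,"tz":0,"ax":0,"ay":0,"az":0,"gripper":-1},{"tx":0,"ty":0,"tz":0,"ax":0,"ay":0,"az":0,"gripper":-1},{"tx":0,"ty":0,"tz":0,"ax":0,"ay":0,"az":0,"gripper":-1},{"tx":0,"ty":0,"tz":0,"ax":0,"ay":0,"az":0,"gripper":-1}]'
python3 - <<'E'
from h import *
plan(.638,.2075,.102,np.pi/2)
E
```

```text
t: 6.7
ee_pos: [0.6377, 0.2077, 0.1024]
ee_rot: [0.5, 0.5, -0.5, 0.5]
wrist_force: [-5.7, -1.4, 14.6]
finger_gap: 0.215
t 6.70 pos [0.6377 0.2077 0.1024] xaxis [ 0. -0. -1.] jawang -1.571 gap 0.215 F [-5.7 -1.4 14.6] q6 1.72
turn first [ 0.  0. -0.]
shift now-axes cm [0.04 0.03 0.02]  after-turn axes cm [0.04 0.03 0.02]   world cm [ 0.03 -0.02 -0.04]
```

```bash
python3 -m creep '[{"tx":0,"ty":0,"tz":0,"ax":0,"ay":0,"az":0,"gripper":0.2},{"tx":0,"ty":0,"tz":0,"ax":0,"ay":0,"az":0,"gripper":0.2},{"tx":0,"ty":0,"tz":0,"ax":0,"ay":0,"az":0,"gripper":0.2},{"tx":0,"ty":0,"tz":0,"ax":0,"ay":0,"az":0,"gripper":0.2},{"tx":-2,"ty":0,"tz":0,"ax":0,"ay":0,"az":0,"gripper":0.2},{"tx":-3,"ty":0,"tz":0,"ax":0,"ay":0,"az":0,"gripper":0.5},{"tx":-3,"ty":0,"tz":0,"ax":0,"ay":0,"az":0,"gripper":0.5},{"tx":-3,"ty":0,"tz":0,"ax":0,"ay":0,"az":0,"gripper":0.5}]'
python3 -m creep '[{"tx":0,"ty":-3.1,"tz":1.3,"ax":0,"ay":0,"az":0,"gripper":0.5},{"tx":0,"ty":-3.1,"tz":1.3,"ax":0,"ay":0,"az":0,"gripper":0.5},{"tx":0,"ty":-3.1,"tz":1.3,"ax":0,"ay":0,"az":0,"gripper":0.5},{"tx":0,"ty":-3.1,"tz":1.3,"ax":0,"ay":0,"az":0,"gripper":0.5},{"tx":0,"ty":-3.1,"tz":1.3,"ax":0,"ay":0,"az":0,"gripper":0.5},{"tx":0,"ty":-3.02,"tz":1.27,"ax":0,"ay":0,"az":0,"gripper":0.5},{"tx":0,"ty":0,"tz":0,"ax":0,"ay":0,"az":0,"gripper":0.5},{"tx":0,"ty":0,"tz":0,"ax":0,"ay":0,"az":0,"gripper":0.5}]'
python3 - <<'E'
from h import *
f=snap('scene','s4');im=cv2.cvtColor(f['image'],cv2.COLOR_RGB2BGR)[150:300,220:420]; cv2.imwrite(f'pics/c4.png',cv2.resize(im,(640,480),interpolation=cv2.INTER_CUBIC))
plan(.4525,.130,.053,np.pi/2)
E
```

```text
t: 7.5
ee_pos: [0.6378, 0.2076, 0.2097]
ee_rot: [-0.5, -0.5, 0.5, -0.5]
wrist_force: [1.1, -1.1, -0.4]
finger_gap: 0.751
t: 8.3
ee_pos: [0.453, 0.1299, 0.2095]
ee_rot: [0.5, 0.5, -0.5, 0.5]
wrist_force: [0.6, 0.4, -0.0]
finger_gap: 0.75
t 8.35 pos [0.4541 0.1301 0.2096] xaxis [ 0.002  0.    -1.   ] jawang -1.571 gap 0.749 F [0.9 0.7 1.2] q6 1.61
turn first [-0.    -0.    -0.002]
shift now-axes cm [ 1.566e+01 -2.000e-01  1.000e-02]  after-turn axes cm [ 1.566e+01 -1.600e-01  1.000e-02]   world cm [-1.600e-01 -1.000e-02 -1.566e+01]
```

View pics/c4.png

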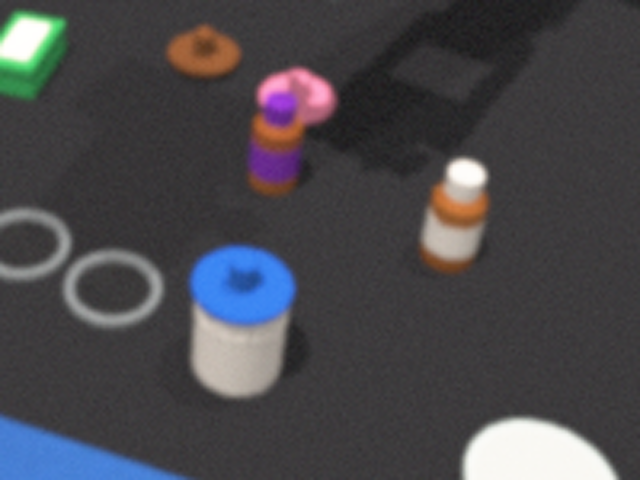

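The lid sits level on the jar. Next is the violet bottle.

```bash
python3 -m creep '[{"tx":3.5,"ty":-0.1,"tz":0,"ax":0,"ay":0,"az":0,"gripper":0.5},{"tx":3.5,"ty":0,"tz":0,"ax":0,"ay":0,"az":0,"gripper":0.5},{"tx":3.5,"ty":0,"tz":0,"ax":0,"ay":0,"az":0,"gripper":0.5},{"tx":2.5,"ty":0,"tz":0,"ax":0,"ay":0,"az":0,"gripper":0.5},{"tx":1.5,"ty":0,"tz":0,"ax":0,"ay":0,"az":0,"gripper":0.5},{"tx":1.1,"ty":0,"tz":0,"ax":0,"ay":0,"az":0,"gripper":0.5},{"tx":0,"ty":0,"tz":0,"ax":0,"ay":0,"az":0,"gripper":0.5},{"tx":0,"ty":0,"tz":0,"ax":0,"ay":0,"az":0,"gripper":0.5}]' 50
python3 -m creep '[{"tx":0,"ty":0,"tz":0,"ax":0,"ay":0,"az":0,"gripper":-1},{"tx":0,"ty":0,"tz":0,"ax":0,"ay":0,"az":0,"gripper":-1},{"tx":0,"ty":0,"tz":0,"ax":0,"ay":0,"az":0,"gripper":-1},{"tx":0,"ty":0,"tz":0,"ax":0,"ay":0,"az":0,"gripper":-1},{"tx":0,"ty":0,"tz":0,"ax":0,"ay":0,"az":0,"gripper":-1},{"tx":0,"ty":0,"tz":0,"ax":0,"ay":0,"az":0,"gripper":-1},{"tx":-2,"ty":0,"tz":0,"ax":0,"ay":0,"az":0,"gripper":-1},{"tx":-3,"ty":0,"tz":0,"ax":0,"ay":0,"az":0,"gripper":-1}]'
python3 - <<'E'
from h import *
f=snap('scene','s5');im=cv2.cvtColor(f['image'],cv2.COLOR_RGB2BGR)[120:270,220:420]; cv2.imwrite(f'pics/c5.png',cv2.resize(im,(640,480),interpolation=cv2.INTER_CUBIC))
plan(.6358,.0973,.056,np.pi/2)
E
```

```text
t: 9.15
ee_pos: [0.4527, 0.1302, 0.0534]
ee_rot: [0.5, 0.5, -0.5, 0.5]
wrist_force: [0.2, 0.4, -0.4]
finger_gap: 0.747
t: 9.95
ee_pos: [0.4505, 0.1299, 0.103]
ee_rot: [-0.499, -0.501, 0.501, -0.499]
wrist_force: [1.1, -0.5, -1.1]
finger_gap: 0.448
t 10.00 pos [0.4532 0.1302 0.1073] xaxis [ 0.005  0.    -1.   ] jawang -1.571 gap 0.444 F [1.1 0.9 1.1] q6 1.61
turn first [ 0.    -0.    -0.005]
shift now-axes cm [ 5.22 18.23  3.29]  after-turn axes cm [ 5.13 18.26  3.29]   world cm [18.26 -3.29 -5.13]
```

View pics/c5.png

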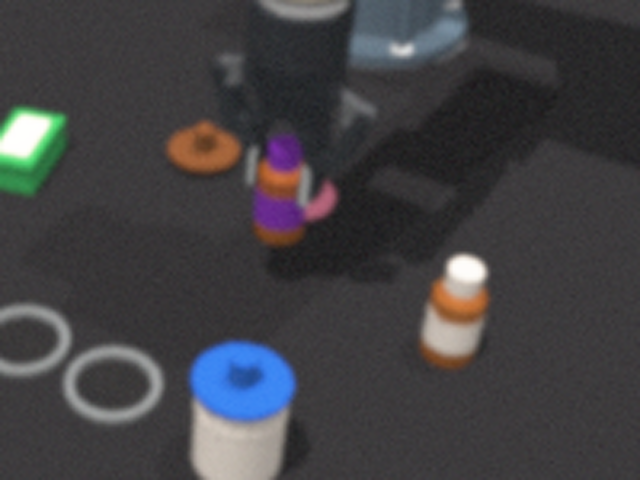

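```bash
python3 -m creep '[{"tx":-2,"ty":2,"tz":0.3,"ax":0,"ay":0,"az":0,"gripper":-1},{"tx":0,"ty":3,"tz":0.55,"ax":0,"ay":0,"az":0,"gripper":-1},{"tx":0,"ty":3.5,"tz":0.65,"ax":0,"ay":0,"az":0,"gripper":-1},{"tx":0,"ty":3.5,"tz":0.65,"ax":0,"ay":0,"az":0,"gripper":-1},{"tx":0,"ty":3.3,"tz":0.6,"ax":0,"ay":0,"az":0,"gripper":-1},{"tx":0,"ty":2,"tz":0.35,"ax":0,"ay":0,"az":0,"gripper":-1},{"tx":0,"ty":1,"tz":0.17,"ax":0,"ay":0,"az":0,"gripper":-1},{"tx":2,"ty":0,"tz":0,"ax":0,"ay":0,"az":0,"gripper":-1}]'
python3 -m creep '[{"tx":2,"ty":0,"tz":0,"ax":0,"ay":0,"az":0,"gripper":-1},{"tx":1,"ty":0,"tz":0,"ax":0,"ay":0,"az":0,"gripper":-1},{"tx":0,"ty":0,"tz":0,"ax":0,"ay":0,"az":0,"gripper":-1},{"tx":0,"ty":0,"tz":0,"ax":0,"ay":0,"az":0,"gripper":-1},{"tx":0,"ty":0,"tz":0,"ax":0,"ay":0,"az":0,"gripper":-1},{"tx":0,"ty":0,"tz":0,"ax":0,"ay":0,"az":0,"gripper":-1},{"tx":0,"ty":0,"tz":0,"ax":0,"ay":0,"az":0,"gripper":-1},{"tx":0,"ty":0,"tz":0,"ax":0,"ay":0,"az":0,"gripper":-1}]'
python3 - <<'E'
from h import *
f=snap('scene','s6');im=cv2.cvtColor(f['image'],cv2.COLOR_RGB2BGR)[150:300,160:360]; cv2.imwrite(f'pics/c6.png',cv2.resize(im,(640,480),interpolation=cv2.INTER_CUBIC))
plan(.6358,.0973,.056,np.pi/2)
E
```

```text
t: 10.8
ee_pos: [0.6382, 0.0969, 0.1056]
ee_rot: [0.502, 0.498, -0.498, 0.502]
wrist_force: [0.1, -0.2, -1.6]
finger_gap: 0.446
t: 11.6
ee_pos: [0.635, 0.0973, 0.0738]
ee_rot: [0.5, 0.5, -0.5, 0.5]
wrist_force: [0.1, -0.1, -1.3]
finger_gap: 0.449
t 11.65 pos [0.6349 0.0973 0.0737] xaxis [ 0.001 -0.    -1.   ] jawang -1.571 gap 0.450 F [ 0.3  1.  -0.9] q6 1.55
turn first [-0.     0.    -0.001]
shift now-axes cm [ 1.77  0.09 -0.  ]  after-turn axes cm [ 1.77  0.09 -0.  ]   world cm [ 0.09  0.   -1.77]
```

View pics/c6.png

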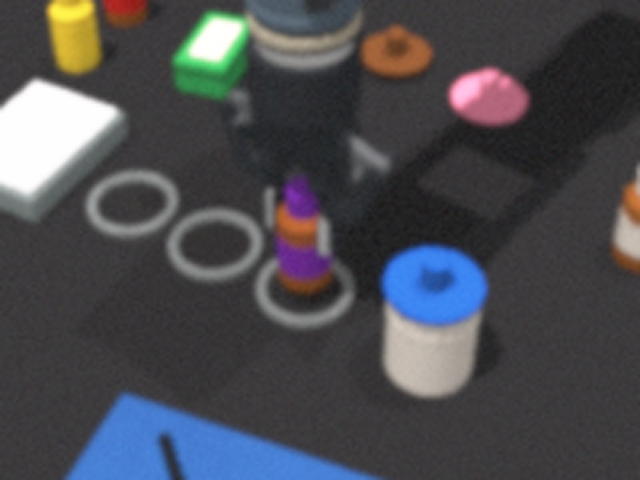

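```bash
python3 -m creep '[{"tx":0.8,"ty":0.08,"tz":0,"ax":0,"ay":0,"az":0,"gripper":-1},{"tx":0.4,"ty":0,"tz":0,"ax":0,"ay":0,"az":0,"gripper":-1},{"tx":0.3,"ty":0,"tz":0,"ax":0,"ay":0,"az":0,"gripper":-1},{"tx":0.2,"ty":0,"tz":0,"ax":0,"ay":0,"az":0,"gripper":-1},{"tx":0.1,"ty":0,"tz":0,"ax":0,"ay":0,"az":0,"gripper":-1},{"tx":0,"ty":0,"tz":0,"ax":0,"ay":0,"az":0,"gripper":-1},{"tx":0,"ty":0,"tz":0,"ax":0,"ay":0,"az":0,"gripper":-1},{"tx":0,"ty":0,"tz":0,"ax":0,"ay":0,"az":0,"gripper":-1}]'
```

```text
t: 12.45
ee_pos: [0.6354, 0.0974, 0.0575]
ee_rot: [-0.5, -0.5, 0.5, -0.5]
wrist_force: [-4.7, 0.5, 12.5]
finger_gap: 0.449
```

```bash
python3 -m creep '[{"tx":0,"ty":0,"tz":0,"ax":0,"ay":0,"az":0,"gripper":0.4},{"tx":0,"ty":0,"tz":0,"ax":0,"ay":0,"az":0,"gripper":0.4},{"tx":0,"ty":0,"tz":0,"ax":0,"ay":0,"az":0,"gripper":0.4},{"tx":0,"ty":0,"tz":0,"ax":0,"ay":0,"az":0,"gripper":0.4},{"tx":-2.3,"ty":0,"tz":0,"ax":0,"ay":0,"az":0,"gripper":0.4},{"tx":-4,"ty":0,"tz":0,"ax":0,"ay":0,"az":0,"gripper":0.5},{"tx":-4,"ty":0,"tz":0,"ax":0,"ay":0,"az":0,"gripper":0.5},{"tx":-4,"ty":0,"tz":0,"ax":0,"ay":0,"az":0,"gripper":0.5}]'
python3 -m creep '[{"tx":0,"ty":-2.5,"tz":-2.5,"ax":0,"ay":0,"az":0,"gripper":0.5},{"tx":0,"ty":-3.4,"tz":-3.4,"ax":0,"ay":0,"az":0,"gripper":0.5},{"tx":0,"ty":-3.4,"tz":-3.4,"ax":0,"ay":0,"az":0,"gripper":0.5},{"tx":0,"ty":-3.4,"tz":-3.4,"ax":0,"ay":0,"az":0,"gripper":0.5},{"tx":0,"ty":-3.4,"tz":-3.4,"ax":0,"ay":0,"az":0,"gripper":0.5},{"tx":0,"ty":-2.5,"tz":-2.6,"ax":0,"ay":0,"az":0,"gripper":0.5},{"tx":0,"ty":0,"tz":0,"ax":0,"ay":0,"az":0,"gripper":0.5},{"tx":0,"ty":0,"tz":0,"ax":0,"ay":0,"az":0,"gripper":0.5}]'
python3 - <<'E'
from h import *
f=snap('scene','s7');im=cv2.cvtColor(f['image'],cv2.COLOR_RGB2BGR)[120:300,180:420]; cv2.imwrite(f'pics/c7.png',cv2.resize(im,(640,480),interpolation=cv2.INTER_CUBIC))
plan(.449,.285,.053,np.pi/2)
E
```

```text
t: 13.25
ee_pos: [0.6352, 0.0973, 0.1991]
ee_rot: [-0.5, -0.5, 0.5, -0.5]
wrist_force: [0.8, -0.3, -0.1]
finger_gap: 0.752
t: 14.05
ee_pos: [0.4493, 0.2849, 0.1983]
ee_rot: [0.5, 0.5, -0.499, 0.501]
wrist_force: [0.7, 0.3, 0.2]
finger_gap: 0.752
t 14.10 pos [0.4503 0.2843 0.1984] xaxis [ 0.001 -0.    -1.   ] jawang -1.570 gap 0.749 F [-0.6  0.1  0.4] q6 1.92
turn first [ 0.     0.    -0.001]
shift now-axes cm [14.54 -0.14 -0.07]  after-turn axes cm [14.54 -0.13 -0.07]   world cm [ -0.13   0.07 -14.54]
```

View pics/c7.png

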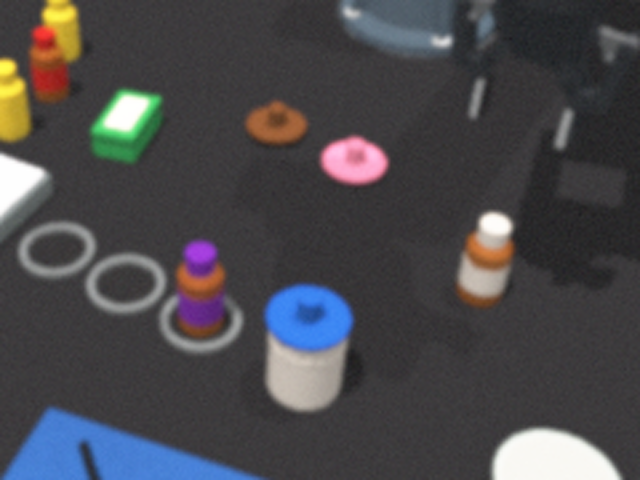

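Violet stands upright in the coaster by the jar, and the gripper is above the white bottle.

```bash
python3 -m creep '[{"tx":3.5,"ty":-0.07,"tz":-0.03,"ax":0,"ay":0,"az":0,"gripper":0.5},{"tx":3.5,"ty":0,"tz":0,"ax":0,"ay":0,"az":0,"gripper":0.5},{"tx":3.0,"ty":0,"tz":0,"ax":0,"ay":0,"az":0,"gripper":0.5},{"tx":2.2,"ty":0,"tz":0,"ax":0,"ay":0,"az":0,"gripper":0.5},{"tx":1.5,"ty":0,"tz":0,"ax":0,"ay":0,"az":0,"gripper":0.5},{"tx":0.8,"ty":0,"tz":0,"ax":0,"ay":0,"az":0,"gripper":0.5},{"tx":0,"ty":0,"tz":0,"ax":0,"ay":0,"az":0,"gripper":0.5},{"tx":0,"ty":0,"tz":0,"ax":0,"ay":0,"az":0,"gripper":0.5}]' 50
python3 -m creep '[{"tx":0,"ty":0,"tz":0,"ax":0,"ay":0,"az":0,"gripper":-1},{"tx":0,"ty":0,"tz":0,"ax":0,"ay":0,"az":0,"gripper":-1},{"tx":0,"ty":0,"tz":0,"ax":0,"ay":0,"az":0,"gripper":-1},{"tx":0,"ty":0,"tz":0,"ax":0,"ay":0,"az":0,"gripper":-1},{"tx":0,"ty":0,"tz":0,"ax":0,"ay":0,"az":0,"gripper":-1},{"tx":0,"ty":0,"tz":0,"ax":0,"ay":0,"az":0,"gripper":-1},{"tx":-2,"ty":0,"tz":0,"ax":0,"ay":0,"az":0,"gripper":-1},{"tx":-4,"ty":0,"tz":0,"ax":0,"ay":0,"az":0,"gripper":-1}]'
python3 - <<'E'
from h import *
f=snap('scene','s8');im=cv2.cvtColor(f['image'],cv2.COLOR_RGB2BGR)[120:300,180:420]; cv2.imwrite(f'pics/c8.png',cv2.resize(im,(640,480),interpolation=cv2.INTER_CUBIC))
plan(.6395,.0122,.0575,np.pi/2)
E
```

```text
t: 14.9
ee_pos: [0.4499, 0.2843, 0.0536]
ee_rot: [0.501, 0.5, -0.5, 0.5]
wrist_force: [0.5, 0.4, 0.2]
finger_gap: 0.75
t: 15.7
ee_pos: [0.4467, 0.2838, 0.1116]
ee_rot: [-0.498, -0.501, 0.502, -0.499]
wrist_force: [-0.0, 0.1, -1.7]
finger_gap: 0.451
t 15.75 pos [0.4507 0.2856 0.1186] xaxis [ 0.006  0.002 -1.   ] jawang -1.570 gap 0.445 F [0.4 0.7 2. ] q6 1.93
turn first [ 0.    -0.002 -0.006]
shift now-axes cm [ 6.16 18.84 27.36]  after-turn axes cm [ 6.11 18.88 27.34]   world cm [ 18.88 -27.34  -6.11]
```

View pics/c8.png

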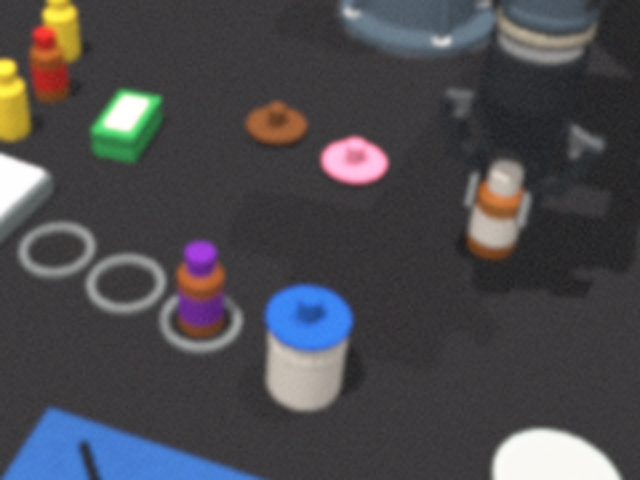

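```bash
python3 -m creep '[{"tx":-3.5,"ty":0,"tz":1,"ax":0,"ay":0,"az":0,"gripper":-1},{"tx":-3,"ty":0,"tz":2.2,"ax":0,"ay":0,"az":0,"gripper":-1},{"tx":0,"ty":1,"tz":3.5,"ax":0,"ay":0,"az":0,"gripper":-1},{"tx":0,"ty":2,"tz":3.5,"ax":0,"ay":0,"az":0,"gripper":-1},{"tx":0,"ty":2.5,"tz":3.5,"ax":0,"ay":0,"az":0,"gripper":-1},{"tx":0,"ty":2.5,"tz":3.5,"ax":0,"ay":0,"az":0,"gripper":-1},{"tx":0,"ty":2.5,"tz":3.5,"ax":0,"ay":0,"az":0,"gripper":-1},{"tx":0,"ty":2.5,"tz":3,"ax":0,"ay":0,"az":0,"gripper":-1}]'
python3 -m creep '[{"tx":0,"ty":2.5,"tz":2,"ax":0,"ay":0,"az":0,"gripper":-1},{"tx":0,"ty":2.2,"tz":1.5,"ax":0,"ay":0,"az":0,"gripper":-1},{"tx":0,"ty":1.3,"tz":0,"ax":0,"ay":0,"az":0,"gripper":-1},{"tx":0,"ty":0,"tz":0,"ax":0,"ay":0,"az":0,"gripper":-1},{"tx":3,"ty":0,"tz":0,"ax":0,"ay":0,"az":0,"gripper":-1},{"tx":3,"ty":0,"tz":0,"ax":0,"ay":0,"az":0,"gripper":-1},{"tx":2,"ty":0,"tz":0,"ax":0,"ay":0,"az":0,"gripper":-1},{"tx":1.5,"ty":0,"tz":0,"ax":0,"ay":0,"az":0,"gripper":-1}]'
python3 -m creep '[{"tx":0.5,"ty":0,"tz":0,"ax":0,"ay":0,"az":0,"gripper":-1},{"tx":0,"ty":0,"tz":0,"ax":0,"ay":0,"az":0,"gripper":-1},{"tx":0,"ty":0,"tz":0,"ax":0,"ay":0,"az":0,"gripper":-1},{"tx":0,"ty":0,"tz":0,"ax":0,"ay":0,"az":0,"gripper":-1},{"tx":0,"ty":0,"tz":0,"ax":0,"ay":0,"az":0,"gripper":-1},{"tx":0,"ty":0,"tz":0,"ax":0,"ay":0,"az":0,"gripper":-1},{"tx":0,"ty":0,"tz":0,"ax":0,"ay":0,"az":0,"gripper":-1},{"tx":0,"ty":0,"tz":0,"ax":0,"ay":0,"az":0,"gripper":-1}]'
python3 - <<'E'
from h import *
f=snap('scene','s9');im=cv2.cvtColor(f['image'],cv2.COLOR_RGB2BGR)[150:300,160:360]; cv2.imwrite(f'pics/c9.png',cv2.resize(im,(640,480),interpolation=cv2.INTER_CUBIC))
plan(.6395,.0122,.0575,np.pi/2)
E
```

```text
t: 16.55
ee_pos: [0.5793, 0.0458, 0.1783]
ee_rot: [-0.5, -0.5, 0.5, -0.5]
wrist_force: [0.9, 1.1, -1.3]
finger_gap: 0.447
t: 17.35
ee_pos: [0.6366, 0.0135, 0.0815]
ee_rot: [0.499, 0.501, -0.501, 0.499]
wrist_force: [0.7, -0.1, -1.0]
finger_gap: 0.445
t: 18.15
ee_pos: [0.6389, 0.0125, 0.0785]
ee_rot: [0.5, 0.5, -0.5, 0.5]
wrist_force: [0.6, 0.9, -0.8]
finger_gap: 0.445
t 18.20 pos [0.6388 0.0126 0.0784] xaxis [ 0. -0. -1.] jawang -1.571 gap 0.450 F [-1.3 -0.7 -0.8] q6 1.42
turn first [-0.  0. -0.]
shift now-axes cm [2.09 0.07 0.04]  after-turn axes cm [2.09 0.07 0.04]   world cm [ 0.07 -0.04 -2.09]
```

View pics/c9.png

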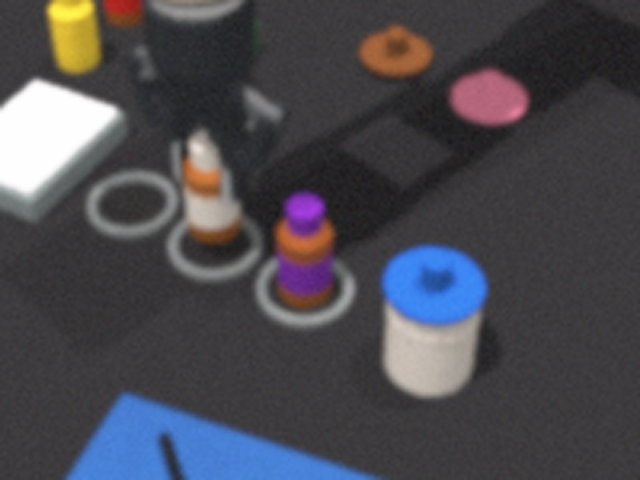

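```bash
python3 -m creep '[{"tx":1.0,"ty":0.05,"tz":0,"ax":0,"ay":0,"az":0,"gripper":-1},{"tx":0.5,"ty":0,"tz":0,"ax":0,"ay":0,"az":0,"gripper":-1},{"tx":0.3,"ty":0,"tz":0,"ax":0,"ay":0,"az":0,"gripper":-1},{"tx":0.2,"ty":0,"tz":0,"ax":0,"ay":0,"az":0,"gripper":-1},{"tx":0.1,"ty":0,"tz":0,"ax":0,"ay":0,"az":0,"gripper":-1},{"tx":0,"ty":0,"tz":0,"ax":0,"ay":0,"az":0,"gripper":-1},{"tx":0,"ty":0,"tz":0,"ax":0,"ay":0,"az":0,"gripper":-1},{"tx":0,"ty":0,"tz":0,"ax":0,"ay":0,"az":0,"gripper":-1}]'
```

```text
t: 19.0
ee_pos: [0.6391, 0.0127, 0.0576]
ee_rot: [-0.5, -0.5, 0.5, -0.5]
wrist_force: [-1.3, 1.0, 3.7]
finger_gap: 0.447
```

```bash
python3 -m creep '[{"tx":0,"ty":0,"tz":0,"ax":0,"ay":0,"az":0,"gripper":0.4},{"tx":0,"ty":0,"tz":0,"ax":0,"ay":0,"az":0,"gripper":0.4},{"tx":0,"ty":0,"tz":0,"ax":0,"ay":0,"az":0,"gripper":0.4},{"tx":0,"ty":0,"tz":0,"ax":0,"ay":0,"az":0,"gripper":0.4},{"tx":-2.3,"ty":0,"tz":0,"ax":0,"ay":0,"az":0,"gripper":0.4},{"tx":-4,"ty":0,"tz":0,"ax":0,"ay":0,"az":0,"gripper":0.5},{"tx":-4,"ty":0,"tz":0,"ax":0,"ay":0,"az":0,"gripper":0.5},{"tx":-4,"ty":0,"tz":0,"ax":0,"ay":0,"az":0,"gripper":0.5}]'
python3 -m creep '[{"tx":0,"ty":-1.9,"tz":2.7,"ax":0,"ay":0,"az":0,"gripper":0.5},{"tx":0,"ty":-2.8,"tz":3.9,"ax":0,"ay":0,"az":0,"gripper":0.5},{"tx":0,"ty":-2.8,"tz":4,"ax":0,"ay":0,"az":0,"gripper":0.5},{"tx":0,"ty":-2.8,"tz":4,"ax":0,"ay":0,"az":0,"gripper":0.5},{"tx":0,"ty":-2.8,"tz":4,"ax":0,"ay":0,"az":0,"gripper":0.5},{"tx":0,"ty":-2.8,"tz":4,"ax":0,"ay":0,"az":0,"gripper":0.5},{"tx":0,"ty":-2.6,"tz":3.6,"ax":0,"ay":0,"az":0,"gripper":0.5},{"tx":0,"ty":-1.85,"tz":2.6,"ax":0,"ay":0,"az":0,"gripper":0.5}]'
python3 - <<'E'
from h import *
f=snap('scene','s10');im=cv2.cvtColor(f['image'],cv2.COLOR_RGB2BGR)[90:270,130:370]; cv2.imwrite(f'pics/c10.png',cv2.resize(im,(640,480),interpolation=cv2.INTER_CUBIC))
plan(.4355,-.2755,.053,np.pi/2)
E
```

```text
t: 19.8
ee_pos: [0.6391, 0.0126, 0.2015]
ee_rot: [-0.5, -0.5, 0.5, -0.5]
wrist_force: [0.4, 0.1, -0.4]
finger_gap: 0.749
t: 20.6
ee_pos: [0.4342, -0.2776, 0.2005]
ee_rot: [-0.5, -0.499, 0.501, -0.5]
wrist_force: [-0.1, 0.5, 0.2]
finger_gap: 0.748
t 20.65 pos [ 0.4327 -0.281   0.2005] xaxis [-0.001 -0.004 -1.   ] jawang -1.575 gap 0.750 F [-0.2 -1.6 -0.1] q6 0.79
turn first [-0.004  0.004  0.001]
shift now-axes cm [14.75  0.29 -0.6 ]  after-turn axes cm [14.75  0.28 -0.55]   world cm [  0.28   0.55 -14.75]
```

View pics/c10.png

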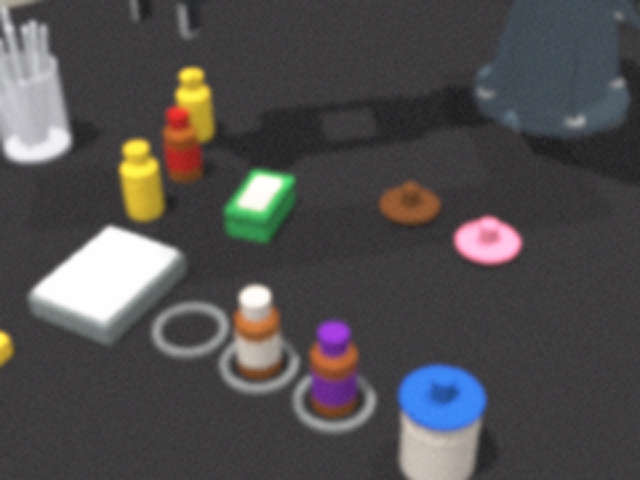

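```bash
python3 -m creep '[{"tx":0,"ty":0,"tz":0,"ax":0,"ay":0,"az":0,"gripper":0.5},{"tx":3.5,"ty":0,"tz":0,"ax":0,"ay":0,"az":0,"gripper":0.5},{"tx":3.5,"ty":0,"tz":0,"ax":0,"ay":0,"az":0,"gripper":0.5},{"tx":3.0,"ty":0,"tz":0,"ax":0,"ay":0,"az":0,"gripper":0.5},{"tx":2.2,"ty":0,"tz":0,"ax":0,"ay":0,"az":0,"gripper":0.5},{"tx":1.5,"ty":0,"tz":0,"ax":0,"ay":0,"az":0,"gripper":0.5},{"tx":1.0,"ty":0,"tz":0,"ax":0,"ay":0,"az":0,"gripper":0.5},{"tx":0,"ty":0,"tz":0,"ax":0,"ay":0,"az":0,"gripper":0.5}]' 50
python3 -m creep '[{"tx":0,"ty":0,"tz":0,"ax":0,"ay":0,"az":0,"gripper":-1},{"tx":0,"ty":0,"tz":0,"ax":0,"ay":0,"az":0,"gripper":-1},{"tx":0,"ty":0,"tz":0,"ax":0,"ay":0,"az":0,"gripper":-1},{"tx":0,"ty":0,"tz":0,"ax":0,"ay":0,"az":0,"gripper":-1},{"tx":0,"ty":0,"tz":0,"ax":0,"ay":0,"az":0,"gripper":-1},{"tx":0,"ty":0,"tz":0,"ax":0,"ay":0,"az":0,"gripper":-1},{"tx":-2,"ty":0,"tz":0,"ax":0,"ay":0,"az":0,"gripper":-1},{"tx":-4,"ty":0,"tz":0,"ax":0,"ay":0,"az":0,"gripper":-1}]'
python3 - <<'E'
from h import *
f=snap('scene','s11');im=cv2.cvtColor(f['image'],cv2.COLOR_RGB2BGR)[90:270,130:370]; cv2.imwrite(f'pics/c11.png',cv2.resize(im,(640,480),interpolation=cv2.INTER_CUBIC))
plan(.643,-.0733,.0575,np.pi/2)
E
```

```text
t: 21.45
ee_pos: [0.4359, -0.2741, 0.0522]
ee_rot: [0.5, 0.501, -0.5, 0.499]
wrist_force: [0.1, 0.1, -0.2]
finger_gap: 0.751
t: 22.25
ee_pos: [0.4342, -0.2743, 0.1118]
ee_rot: [0.5, 0.502, -0.5, 0.498]
wrist_force: [0.2, -0.1, -1.4]
finger_gap: 0.451
t 22.30 pos [ 0.4374 -0.2771  0.1185] xaxis [ 0.005 -0.005 -1.   ] jawang -1.571 gap 0.455 F [-0.5 -1.7  1.5] q6 0.79
turn first [ 0.     0.005 -0.005]
shift now-axes cm [  6.09  20.54 -20.41]  after-turn axes cm [  6.1   20.56 -20.38]   world cm [20.56 20.38 -6.1 ]
```

View pics/c11.png

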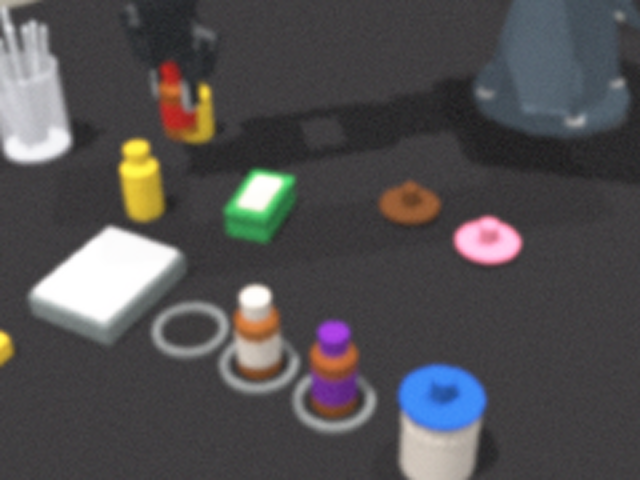

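```bash
python3 -m creep '[{"tx":-3.5,"ty":0,"tz":0,"ax":0,"ay":0,"az":0,"gripper":-1},{"tx":-3.2,"ty":0.5,"tz":-1,"ax":0,"ay":0,"az":0,"gripper":-1},{"tx":0,"ty":1.5,"tz":-2,"ax":0,"ay":0,"az":0,"gripper":-1},{"tx":0,"ty":2.7,"tz":-2.8,"ax":0,"ay":0,"az":0,"gripper":-1},{"tx":0,"ty":3,"tz":-3,"ax":0,"ay":0,"az":0,"gripper":-1},{"tx":0,"ty":3,"tz":-3,"ax":0,"ay":0,"az":0,"gripper":-1},{"tx":0,"ty":3,"tz":-3,"ax":0,"ay":0,"az":0,"gripper":-1},{"tx":0,"ty":3,"tz":-2.7,"ax":0,"ay":0,"az":0,"gripper":-1}]'
python3 -m creep '[{"tx":0,"ty":2.4,"tz":-1.7,"ax":0,"ay":0,"az":0,"gripper":-1},{"tx":0,"ty":1.6,"tz":-1,"ax":0,"ay":0,"az":0,"gripper":-1},{"tx":0,"ty":0,"tz":0,"ax":0,"ay":0,"az":0,"gripper":-1},{"tx":3,"ty":0,"tz":0,"ax":0,"ay":0,"az":0,"gripper":-1},{"tx":3,"ty":0,"tz":0,"ax":0,"ay":0,"az":0,"gripper":-1},{"tx":2,"ty":0,"tz":0,"ax":0,"ay":0,"az":0,"gripper":-1},{"tx":1.5,"ty":0,"tz":0,"ax":0,"ay":0,"az":0,"gripper":-1},{"tx":0.5,"ty":0,"tz":0,"ax":0,"ay":0,"az":0,"gripper":-1}]'
python3 -m creep '[{"tx":0,"ty":0,"tz":0,"ax":0,"ay":0,"az":0,"gripper":-1},{"tx":0,"ty":0,"tz":0,"ax":0,"ay":0,"az":0,"gripper":-1},{"tx":0,"ty":0,"tz":0,"ax":0,"ay":0,"az":0,"gripper":-1},{"tx":0,"ty":0,"tz":0,"ax":0,"ay":0,"az":0,"gripper":-1},{"tx":0,"ty":0,"tz":0,"ax":0,"ay":0,"az":0,"gripper":-1},{"tx":0,"ty":0,"tz":0,"ax":0,"ay":0,"az":0,"gripper":-1},{"tx":0,"ty":0,"tz":0,"ax":0,"ay":0,"az":0,"gripper":-1},{"tx":0,"ty":0,"tz":0,"ax":0,"ay":0,"az":0,"gripper":-1}]'
python3 - <<'E'
from h import *
f=snap('scene','s12');im=cv2.cvtColor(f['image'],cv2.COLOR_RGB2BGR)[120:270,140:340]; cv2.imwrite(f'pics/c12.png',cv2.resize(im,(640,480),interpolation=cv2.INTER_CUBIC))
plan(.643,-.0733,.0575,np.pi/2)
E
```

```text
t: 23.1
ee_pos: [0.6036, -0.0991, 0.1802]
ee_rot: [-0.5, -0.5, 0.5, -0.5]
wrist_force: [0.0, -1.1, -1.2]
finger_gap: 0.448
t: 23.9
ee_pos: [0.6411, -0.0739, 0.0784]
ee_rot: [-0.5, -0.501, 0.501, -0.499]
wrist_force: [-0.5, 0.3, -0.8]
finger_gap: 0.45
t: 24.7
ee_pos: [0.6428, -0.0734, 0.0803]
ee_rot: [-0.5, -0.5, 0.5, -0.5]
wrist_force: [-1.0, -0.3, -1.0]
finger_gap: 0.455
t 24.75 pos [ 0.6428 -0.0734  0.0803] xaxis [-0.  0. -1.] jawang -1.571 gap 0.449 F [-0.2  0.9 -0.7] q6 1.28
turn first [-0. -0.  0.]
shift now-axes cm [ 2.28  0.02 -0.01]  after-turn axes cm [ 2.28  0.02 -0.01]   world cm [ 0.02  0.01 -2.28]
```

View pics/c12.png

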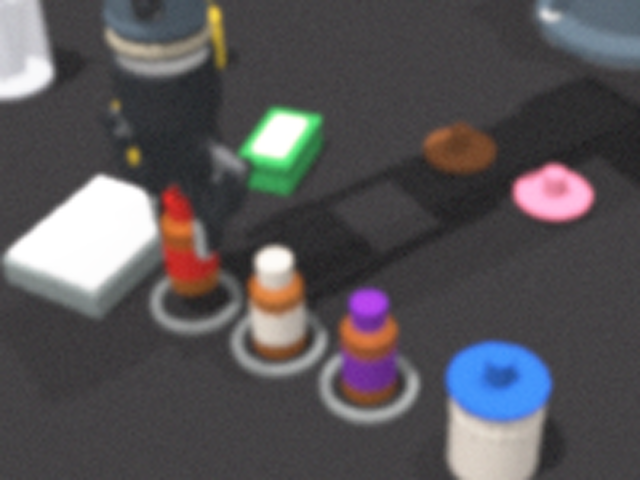

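```bash
python3 - <<'E'
from h import *
f=load('s12'); im=cv2.cvtColor(f['image'],cv2.COLOR_RGB2BGR)
tiles=[]
for th in(0,.12,.24):
    Rt=R.from_rotvec([0,th,0]).as_matrix()
    o=cv2.resize(im[170:225,180:225],None,fx=8,fy=8,interpolation=cv2.INTER_CUBIC)
    for r,z in((.02,0),(.02,.06),(.013,.066),(.013,.085)):
        P=(circ(r,z)-[0,0,.053])@Rt.T+[.6413,-.0734,.0803]
        uv=np.array([w2px(f,p) for p in P]); cv2.polylines(o,[np.int32((uv-[180,170]+.5)*8)],1,(0,255,0),1)
    tiles.append(cv2.resize(o,(260,318)))
cv2.imwrite('pics/tilt.png',np.hstack(tiles))
E
```

```text
(no output)
```

View pics/tilt.png

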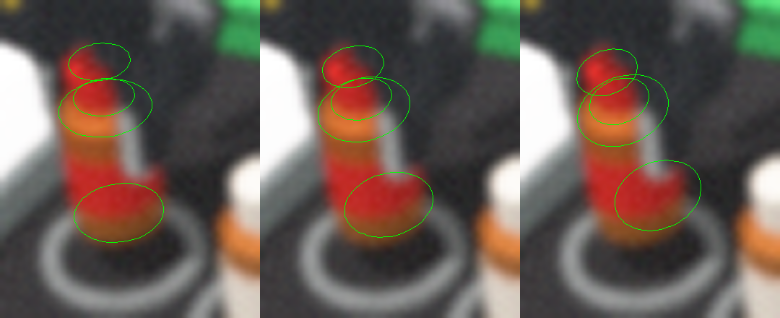

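Finger occlusion explains most of the apparent lean; the tilt is about 0.1 rad at most. I'll lower gently.

```bash
python3 -m creep '[{"tx":1.0,"ty":0,"tz":0,"ax":0,"ay":0,"az":0,"gripper":-1},{"tx":0.5,"ty":0,"tz":0,"ax":0,"ay":0,"az":0,"gripper":-1},{"tx":0.3,"ty":0,"tz":0,"ax":0,"ay":0,"az":0,"gripper":-1},{"tx":0.2,"ty":0,"tz":0,"ax":0,"ay":0,"az":0,"gripper":-1},{"tx":0.2,"ty":0,"tz":0,"ax":0,"ay":0,"az":0,"gripper":-1},{"tx":0.1,"ty":0,"tz":0,"ax":0,"ay":0,"az":0,"gripper":-1},{"tx":0,"ty":0,"tz":0,"ax":0,"ay":0,"az":0,"gripper":-1},{"tx":0,"ty":0,"tz":0,"ax":0,"ay":0,"az":0,"gripper":-1}]'
```

```text
t: 25.55
ee_pos: [0.643, -0.0734, 0.0575]
ee_rot: [0.5, 0.5, -0.5, 0.5]
wrist_force: [-0.4, 0.3, -1.1]
finger_gap: 0.45
```

```bash
python3 -m creep '[{"tx":0.1,"ty":0,"tz":0,"ax":0,"ay":0,"az":0,"gripper":-1},{"tx":0.1,"ty":0,"tz":0,"ax":0,"ay":0,"az":0,"gripper":-1},{"tx":0.1,"ty":0,"tz":0,"ax":0,"ay":0,"az":0,"gripper":-1},{"tx":0,"ty":0,"tz":0,"ax":0,"ay":0,"az":0,"gripper":-1},{"tx":0,"ty":0,"tz":0,"ax":0,"ay":0,"az":0,"gripper":-1},{"tx":0,"ty":0,"tz":0,"ax":0,"ay":0,"az":0,"gripper":-1},{"tx":0,"ty":0,"tz":0,"ax":0,"ay":0,"az":0,"gripper":-1},{"tx":0,"ty":0,"tz":0,"ax":0,"ay":0,"az":0,"gripper":-1}]'
```

```text
t: 26.35
ee_pos: [0.6434, -0.0734, 0.0572]
ee_rot: [0.5, 0.499, -0.5, 0.501]
wrist_force: [-4.2, 1.7, 13.1]
finger_gap: 0.449
```

```bash
python3 -m creep '[{"tx":0,"ty":0,"tz":0,"ax":0,"ay":0,"az":0,"gripper":0.4},{"tx":0,"ty":0,"tz":0,"ax":0,"ay":0,"az":0,"gripper":0.4},{"tx":0,"ty":0,"tz":0,"ax":0,"ay":0,"az":0,"gripper":0.4},{"tx":0,"ty":0,"tz":0,"ax":0,"ay":0,"az":0,"gripper":0.4},{"tx":-2.3,"ty":0,"tz":0,"ax":0,"ay":0,"az":0,"gripper":0.4},{"tx":-4,"ty":0,"tz":0,"ax":0,"ay":0,"az":0,"gripper":0.5},{"tx":-4,"ty":0,"tz":0,"ax":0,"ay":0,"az":0,"gripper":0.5},{"tx":-4,"ty":0,"tz":0,"ax":0,"ay":0,"az":0,"gripper":0.5}]'
python3 -m creep '[{"tx":0,"ty":-3.2,"tz":1.1,"ax":0,"ay":0,"az":0,"gripper":0.7},{"tx":0,"ty":-4,"tz":1.4,"ax":0,"ay":0,"az":0,"gripper":0.7},{"tx":0,"ty":-4,"tz":1.4,"ax":0,"ay":0,"az":0,"gripper":0.7},{"tx":0,"ty":-4,"tz":1.4,"ax":0,"ay":0,"az":0,"gripper":0.7},{"tx":0,"ty":-3.9,"tz":1.46,"ax":0,"ay":0,"az":0,"gripper":0.7},{"tx":0,"ty":0,"tz":0,"ax":-0.1,"ay":0,"az":0,"gripper":0.7},{"tx":0,"ty":0,"tz":0,"ax":-0.1,"ay":0,"az":0,"gripper":0.7},{"tx":0,"ty":0,"tz":0,"ax":-0.11,"ay":0,"az":0,"gripper":0.7}]'
python3 -m creep '[{"tx":0,"ty":0,"tz":0,"ax":0,"ay":0,"az":0,"gripper":0.7},{"tx":0,"ty":0,"tz":0,"ax":0,"ay":0,"az":0,"gripper":0.7},{"tx":0,"ty":0,"tz":0,"ax":0,"ay":0,"az":0,"gripper":0.7},{"tx":0,"ty":0,"tz":0,"ax":0,"ay":0,"az":0,"gripper":0.7},{"tx":0,"ty":0,"tz":0,"ax":0,"ay":0,"az":0,"gripper":0.7},{"tx":0,"ty":0,"tz":0,"ax":0,"ay":0,"az":0,"gripper":0.7},{"tx":0,"ty":0,"tz":0,"ax":0,"ay":0,"az":0,"gripper":0.7},{"tx":0,"ty":0,"tz":0,"ax":0,"ay":0,"az":0,"gripper":0.7}]'
python3 - <<'E'
from h import *
f=snap('scene','s13');im=cv2.cvtColor(f['image'],cv2.COLOR_RGB2BGR)[120:270,140:340]; cv2.imwrite(f'pics/c13.png',cv2.resize(im,(640,480),interpolation=cv2.INTER_CUBIC))
plan(.452,-.141,.036,np.pi/2+.31)
E
```

```text
t: 27.15
ee_pos: [0.6425, -0.0734, 0.1981]
ee_rot: [0.5, 0.5, -0.5, 0.499]
wrist_force: [-0.1, -1.3, -0.9]
finger_gap: 0.751
t: 27.95
ee_pos: [0.4515, -0.1413, 0.1973]
ee_rot: [0.416, 0.572, -0.416, 0.572]
wrist_force: [0.8, -0.1, 0.0]
finger_gap: 0.848
t: 28.75
ee_pos: [0.4518, -0.141, 0.1973]
ee_rot: [0.417, 0.571, -0.417, 0.571]
wrist_force: [-0.2, -0.6, -1.2]
finger_gap: 0.855
t 28.80 pos [ 0.4518 -0.141   0.1973] xaxis [ 0. -0. -1.] jawang -1.261 gap 0.850 F [-0.   0.6  0.2] q6 0.72
turn first [-0.  0. -0.]
shift now-axes cm [1.613e+01 2.000e-02 1.000e-02]  after-turn axes cm [1.613e+01 2.000e-02 1.000e-02]   world cm [  0.02  -0.   -16.13]
```

View pics/c13.png

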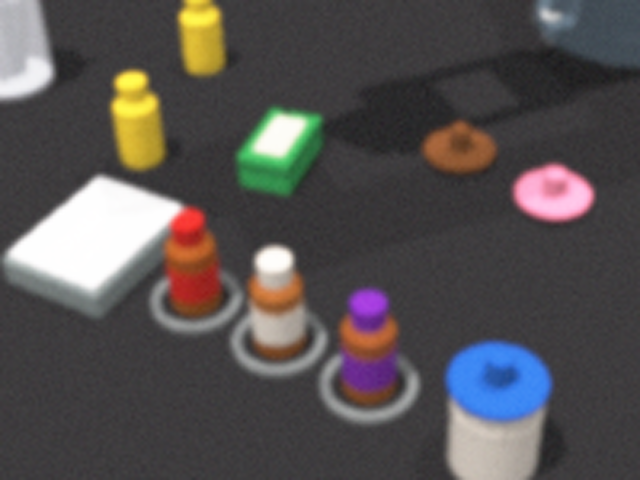

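```bash
python3 -m creep '[{"tx":3.5,"ty":0,"tz":0,"ax":0,"ay":0,"az":0,"gripper":0.7},{"tx":4,"ty":0,"tz":0,"ax":0,"ay":0,"az":0,"gripper":0.7},{"tx":3.5,"ty":0,"tz":0,"ax":0,"ay":0,"az":0,"gripper":0.7},{"tx":2.5,"ty":0,"tz":0,"ax":0,"ay":0,"az":0,"gripper":0.7},{"tx":1.8,"ty":0,"tz":0,"ax":0,"ay":0,"az":0,"gripper":0.7},{"tx":1.0,"ty":0,"tz":0,"ax":0,"ay":0,"az":0,"gripper":0.7},{"tx":0,"ty":0,"tz":0,"ax":0,"ay":0,"az":0,"gripper":0.7},{"tx":0,"ty":0,"tz":0,"ax":0,"ay":0,"az":0,"gripper":0.7}]' 50
python3 -m creep '[{"tx":0,"ty":0,"tz":0,"ax":0,"ay":0,"az":0,"gripper":-1},{"tx":0,"ty":0,"tz":0,"ax":0,"ay":0,"az":0,"gripper":-1},{"tx":0,"ty":0,"tz":0,"ax":0,"ay":0,"az":0,"gripper":-1},{"tx":0,"ty":0,"tz":0,"ax":0,"ay":0,"az":0,"gripper":-1},{"tx":0,"ty":0,"tz":0,"ax":0,"ay":0,"az":0,"gripper":-1},{"tx":0,"ty":0,"tz":0,"ax":0,"ay":0,"az":0,"gripper":-1},{"tx":-2,"ty":0,"tz":0,"ax":0,"ay":0,"az":0,"gripper":-1},{"tx":-3,"ty":0,"tz":0,"ax":0,"ay":0,"az":0,"gripper":-1}]'
python3 - <<'E'
from h import *
f=snap('scene','s14');im=cv2.cvtColor(f['image'],cv2.COLOR_RGB2BGR)[110:260,140:340]; cv2.imwrite(f'pics/c14.png',cv2.resize(im,(640,480),interpolation=cv2.INTER_CUBIC))
# warmer yaw check from t1/top0: plate corners
T=load('top0'); g=T['image'].min(2); m=np.zeros_like(g); m[90:165,300:372]=(g[90:165,300:372]>185)
c,_=cv2.findContours(m,cv2.RETR_EXTERNAL,cv2.CHAIN_APPROX_NONE); c=max(c,key=cv2.contourArea)
W=np.array([px2w(T,u,v,.03)[:2] for u,v in c[:,0]]); r=cv2.minAreaRect(W.astype(np.float32)*1000); print('plate rect mm',r)
plan(.6465,-.1825,.065,np.pi/2+.15)
E
```

```text
t: 29.6
ee_pos: [0.4521, -0.1412, 0.0347]
ee_rot: [0.417, 0.571, -0.417, 0.571]
wrist_force: [0.3, 0.5, -0.6]
finger_gap: 0.847
t: 30.4
ee_pos: [0.4509, -0.1405, 0.0842]
ee_rot: [0.417, 0.572, -0.417, 0.57]
wrist_force: [-0.6, 0.1, -1.5]
finger_gap: 0.569
plate rect mm ((646.8929443359375, -179.88250732421875), (128.2108154296875, 97.98229217529297), 7.931890964508057)
t 30.45 pos [ 0.4532 -0.1416  0.0885] xaxis [ 0.005 -0.003 -1.   ] jawang -1.261 gap 0.573 F [0.6 0.6 1.3] q6 0.72
turn first [ 0.16   0.004 -0.004]
shift now-axes cm [ 2.46 17.15  9.78]  after-turn axes cm [ 2.35 18.5   6.93]   world cm [19.33 -4.09 -2.35]
```

View pics/c14.png

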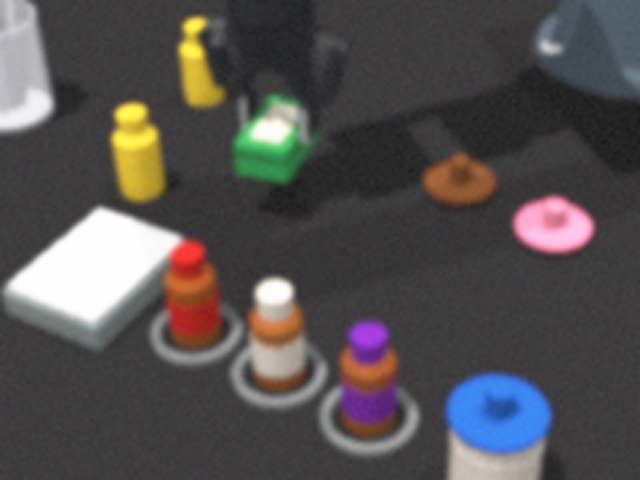

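```bash
python3 -m creep '[{"tx":-3,"ty":0,"tz":0,"ax":0,"ay":0,"az":0,"gripper":-1},{"tx":-3,"ty":0,"tz":0,"ax":0.065,"ay":0,"az":0,"gripper":-1},{"tx":0,"ty":0,"tz":0,"ax":0.1,"ay":0,"az":0,"gripper":-1},{"tx":0,"ty":2,"tz":0.7,"ax":0,"ay":0,"az":0,"gripper":-1},{"tx":0,"ty":3.3,"tz":1.2,"ax":0,"ay":0,"az":0,"gripper":-1},{"tx":0,"ty":3.5,"tz":1.3,"ax":0,"ay":0,"az":0,"gripper":-1},{"tx":0,"ty":3.5,"tz":1.3,"ax":0,"ay":0,"az":0,"gripper":-1},{"tx":0,"ty":3.3,"tz":1.2,"ax":0,"ay":0,"az":0,"gripper":-1}]'
python3 -m creep '[{"tx":0,"ty":2,"tz":0.7,"ax":0,"ay":0,"az":0,"gripper":-1},{"tx":0,"ty":1,"tz":0.36,"ax":0,"ay":0,"az":0,"gripper":-1},{"tx":1.5,"ty":0,"tz":0,"ax":0,"ay":0,"az":0,"gripper":-1},{"tx":2,"ty":0,"tz":0,"ax":0,"ay":0,"az":0,"gripper":-1},{"tx":2,"ty":0,"tz":0,"ax":0,"ay":0,"az":0,"gripper":-1},{"tx":0.5,"ty":0,"tz":0,"ax":0,"ay":0,"az":0,"gripper":-1},{"tx":0,"ty":0,"tz":0,"ax":0,"ay":0,"az":0,"gripper":-1},{"tx":0,"ty":0,"tz":0,"ax":0,"ay":0,"az":0,"gripper":-1}]'
python3 -m creep '[{"tx":0,"ty":0,"tz":0,"ax":0,"ay":0,"az":0,"gripper":-1},{"tx":0,"ty":0,"tz":0,"ax":0,"ay":0,"az":0,"gripper":-1},{"tx":0,"ty":0,"tz":0,"ax":0,"ay":0,"az":0,"gripper":-1},{"tx":0,"ty":0,"tz":0,"ax":0,"ay":0,"az":0,"gripper":-1},{"tx":0,"ty":0,"tz":0,"ax":0,"ay":0,"az":0,"gripper":-1},{"tx":0,"ty":0,"tz":0,"ax":0,"ay":0,"az":0,"gripper":-1},{"tx":0,"ty":0,"tz":0,"ax":0,"ay":0,"az":0,"gripper":-1},{"tx":0,"ty":0,"tz":0,"ax":0,"ay":0,"az":0,"gripper":-1}]'
python3 - <<'E'
from h import *
f=snap('scene','s15');im=cv2.cvtColor(f['image'],cv2.COLOR_RGB2BGR)[120:240,100:260]; cv2.imwrite(f'pics/c15.png',cv2.resize(im,(640,480),interpolation=cv2.INTER_CUBIC))
plan(.646,-.181,.065,np.pi/2+.145)
E
```

```text
t: 31.25
ee_pos: [0.6157, -0.175, 0.1445]
ee_rot: [0.463, 0.535, -0.462, 0.535]
wrist_force: [-0.7, 0.6, -1.4]
finger_gap: 0.568
t: 32.05
ee_pos: [0.6453, -0.1811, 0.0847]
ee_rot: [0.463, 0.535, -0.463, 0.535]
wrist_force: [0.1, -0.5, -0.9]
finger_gap: 0.572
t: 32.85
ee_pos: [0.6456, -0.181, 0.0843]
ee_rot: [0.463, 0.535, -0.463, 0.535]
wrist_force: [0.1, -0.6, -1.4]
finger_gap: 0.568
t 32.90 pos [ 0.6456 -0.1811  0.0843] xaxis [-0.  0. -1.] jawang -1.426 gap 0.569 F [-0.2  0.2 -2.2] q6 0.99
turn first [-0. -0.  0.]
shift now-axes cm [ 1.93  0.04 -0.  ]  after-turn axes cm [ 1.93  0.04 -0.  ]   world cm [ 0.04  0.01 -1.93]
```

View pics/c15.png

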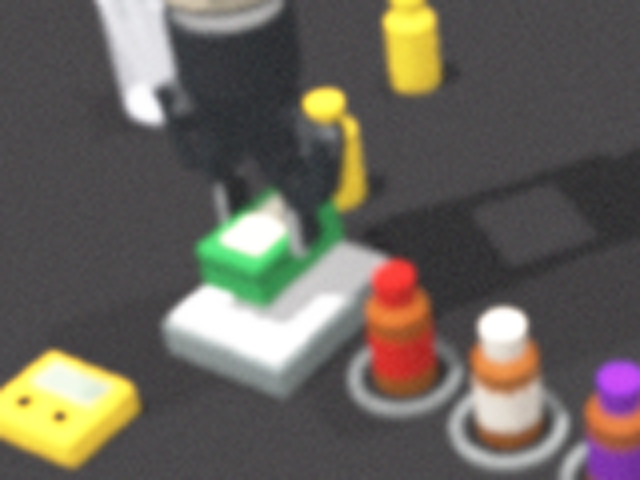

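The box is aligned over the plate. I'll lower it until it makes contact.

```bash
python3 -m creep '[{"tx":0.8,"ty":0.04,"tz":0,"ax":0,"ay":0,"az":0,"gripper":-1},{"tx":0.4,"ty":0,"tz":0,"ax":0,"ay":0,"az":0,"gripper":-1},{"tx":0.3,"ty":0,"tz":0,"ax":0,"ay":0,"az":0,"gripper":-1},{"tx":0.2,"ty":0,"tz":0,"ax":0,"ay":0,"az":0,"gripper":-1},{"tx":0.15,"ty":0,"tz":0,"ax":0,"ay":0,"az":0,"gripper":-1},{"tx":0.1,"ty":0,"tz":0,"ax":0,"ay":0,"az":0,"gripper":-1},{"tx":0,"ty":0,"tz":0,"ax":0,"ay":0,"az":0,"gripper":-1},{"tx":0,"ty":0,"tz":0,"ax":0,"ay":0,"az":0,"gripper":-1}]'
```

```text
t: 33.7
ee_pos: [0.6458, -0.1809, 0.0657]
ee_rot: [0.462, 0.535, -0.463, 0.535]
wrist_force: [-3.2, 1.0, 4.8]
finger_gap: 0.569
```

```bash
python3 -m creep '[{"tx":0,"ty":0,"tz":0,"ax":0,"ay":0,"az":0,"gripper":0.6},{"tx":0,"ty":0,"tz":0,"ax":0,"ay":0,"az":0,"gripper":0.6},{"tx":0,"ty":0,"tz":0,"ax":0,"ay":0,"az":0,"gripper":0.6},{"tx":0,"ty":0,"tz":0,"ax":0,"ay":0,"az":0,"gripper":0.6},{"tx":-3,"ty":0,"tz":0,"ax":0,"ay":0,"az":0,"gripper":0.6},{"tx":-5,"ty":0,"tz":0,"ax":0,"ay":0,"az":0,"gripper":0.6},{"tx":-5,"ty":0,"tz":0,"ax":0,"ay":0,"az":0,"gripper":0.6},{"tx":-5,"ty":0,"tz":0,"ax":0,"ay":0,"az":0,"gripper":0.6}]'
python3 -m creep '[{"tx":0,"ty":-3.5,"tz":2.5,"ax":0,"ay":0,"az":0,"gripper":0.6},{"tx":0,"ty":-3.5,"tz":2.5,"ax":0,"ay":0,"az":0,"gripper":0.6},{"tx":0,"ty":-3.5,"tz":2.5,"ax":0,"ay":0,"az":0,"gripper":0.6},{"tx":0,"ty":-3.5,"tz":2.5,"ax":0,"ay":0,"az":0,"gripper":0.6},{"tx":0,"ty":-3.5,"tz":2.5,"ax":0,"ay":0,"az":0,"gripper":0.6},{"tx":0,"ty":-3.5,"tz":2.5,"ax":0,"ay":0,"az":0,"gripper":0.6},{"tx":0,"ty":-3,"tz":3,"ax":0,"ay":0,"az":0,"gripper":0.6},{"tx":0,"ty":-2,"tz":3,"ax":0,"ay":0,"az":0,"gripper":0.6}]'
python3 -m creep '[{"tx":0,"ty":-2,"tz":3,"ax":0,"ay":0,"az":0,"gripper":0.6},{"tx":0,"ty":-2,"tz":3,"ax":0,"ay":0,"az":0,"gripper":0.6},{"tx":0,"ty":-1,"tz":3,"ax":0,"ay":0,"az":0,"gripper":0.6},{"tx":0,"ty":-1,"tz":3,"ax":0,"ay":0,"az":0,"gripper":0.6},{"tx":0,"ty":0,"tz":0,"ax":0,"ay":0,"az":0,"gripper":0.6},{"tx":0,"ty":0,"tz":0,"ax":0,"ay":0,"az":0,"gripper":0.6},{"tx":0,"ty":0,"tz":0,"ax":0,"ay":0,"az":0,"gripper":0.6},{"tx":0,"ty":0,"tz":0,"ax":0,"ay":0,"az":0,"gripper":0.6}]'
python3 - <<'E'
from h import *
S=snap('scene','s16');T=snap('top','t16')
a=cv2.cvtColor(T['image'],cv2.COLOR_RGB2BGR)[90:180,130:390]; 
b=cv2.cvtColor(S['image'],cv2.COLOR_RGB2BGR)[140:290,130:390]
cv2.imwrite('pics/c16.png',np.vstack([cv2.resize(a,(780,270),interpolation=cv2.INTER_CUBIC),cv2.resize(b,(572,330),interpolation=cv2.INTER_CUBIC).copy() if 0 else cv2.copyMakeBorder(cv2.resize(b,(572,330),interpolation=cv2.INTER_CUBIC),0,0,0,208,cv2.BORDER_CONSTANT)]))
E
```

```text
t: 34.5
ee_pos: [0.6458, -0.1809, 0.2463]
ee_rot: [0.463, 0.535, -0.463, 0.535]
wrist_force: [0.6, -0.8, 0.6]
finger_gap: 0.797
t: 35.3
ee_pos: [0.417, -0.4274, 0.2449]
ee_rot: [0.463, 0.535, -0.463, 0.534]
wrist_force: [0.7, 0.1, -0.1]
finger_gap: 0.799
t: 36.1
ee_pos: [0.3774, -0.5523, 0.2448]
ee_rot: [0.462, 0.535, -0.462, 0.535]
wrist_force: [-0.7, -0.3, 0.9]
finger_gap: 0.8
```

View pics/c16.png

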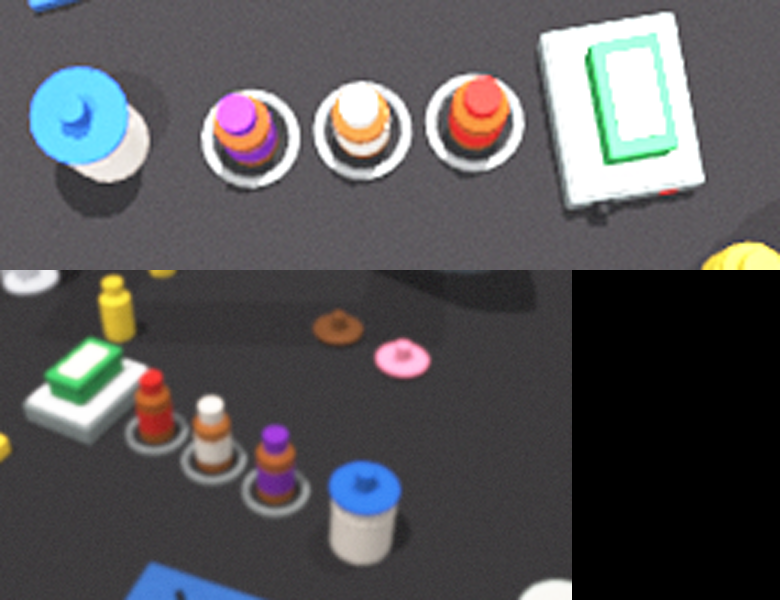

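Everything looks in place. A numerical check follows.

```bash
python3 - <<'E'
from h import *
T=load('t16');S=load('s16')
green=lambda im:(im[...,1]-im[...,0]>25)
sat=lambda im:(im.max(2)-im.min(2)>45)
blue=lambda im:(im[...,2]-im[...,0]>50)
for nm,f,uv in(('top',T,(340,123)),('scene',S,(170,180))):
    m=mask(f,*uv,30,cond=green); x,A,a=fit(f,'box',m,.15,z=.03); print('box',nm,np.round(x,4),int(A),int(a))
for nm,f,uv in(('top',T,(155,128)),('scene',S,(294,240))):
    m=mask(f,*uv,28,cond=blue); x,A,a=fit(f,'lid',m,z=.067); print('lid',nm,np.round(x,4),int(A),int(a))
# bottles: caps at z .003 + cap model
MOD['cap']=np.r_[circ(.013,.066),circ(.013,.085)]
MOD['bot']=MOD['bottle']
for k,uvT,uvS in(('violet',(211,130),(255,219)),('red',(290,126),(199,198))):
    for nm,f,uv in(('top',T,uvT),('scene',S,uvS)):
        m=mask(f,*uv,22,cond=sat); x,A,a=fit(f,'bot',m,z=.003); print(k,nm,np.round(x,4),int(A),int(a))
im=[]
for f,nm in((T,'top'),(S,'scene')):
    o=cv2.resize(cv2.cvtColor(f['image'],cv2.COLOR_RGB2BGR),None,fx=4,fy=4,interpolation=cv2.INTER_CUBIC)
    dx=.0015 if nm=='top' else -.0018
    for p in((.6358,.0973),(.6395,.0122),(.643,-.0733)):
        for r,z in((.02,.003),(.02,.063),(.013,.088)):
            P=[w2px(f,q) for q in circ(r,z)+[p[0]+dx,p[1],0]]; cv2.polylines(o,[np.int32((np.array(P)+.5)*4)],1,(0,255,0),1)
    c=o[4*105:4*160,4*190:4*315] if nm=='top' else o[4*185:4*255,4*180:4*280]
    im.append(cv2.resize(c,(500,220 if nm=='top' else 350)))
cv2.imwrite('pics/fin.png',np.vstack(im))
E
```

```text
box top [ 0.6471 -0.1814  0.1509] 1040 1139
box scene [ 0.6431 -0.1854  0.1668] 747 722
lid top [0.6401 0.2069] 886 851
lid scene [0.6363 0.2067] 679 625
violet top [0.6365 0.0968] 405 392
violet scene [0.6289 0.093 ] 484 526
red top [ 0.6436 -0.073 ] 401 385
red scene [ 0.6409 -0.0737] 491 469
```

View pics/fin.png

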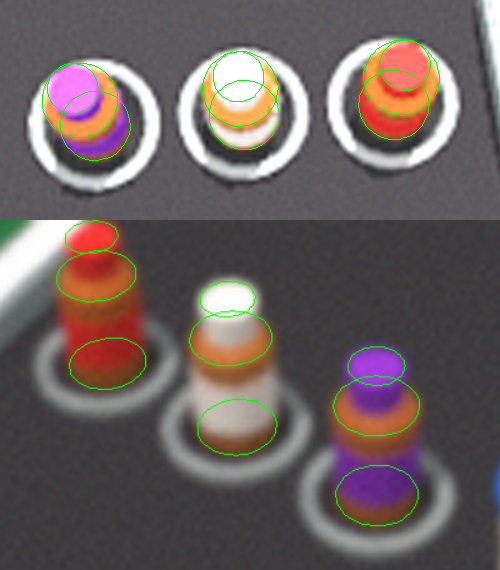

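```bash
python3 - <<'E'
from station import robot
print(robot.job_done()); s=robot.observe(); print(s['t'])
E
```

```text
the job is handed in; nothing more can be done
None
the job is handed in; nothing more can be done
```

I did the whole job and handed it in at about 36 s of the 112 s; the interface gives no verdict. The blue lid is on the jar and the slide box is flat on the warmer plate. The violet bottle is by the jar, the white one in the middle and the red one by the warmer. No bottle tipped over, I never went for the yellow bottles or the other lids, and the gripper was clear of everything at the end.

Last checks:
- **Lid and box:** In the top camera the lid is within about 1 mm of the jar. The box is within about 2 mm of the warmer centre and 0.01 rad of the warmer's angle.
- **Bottles:** Violet and red fit within about 1 mm of their coaster centres in the top camera. The white bottle was checked only by overlaying its outline in both camera views, and it matched. All three look upright.
- **Disagreements:** The two cameras differ by about 3–4 mm in x, much the same for every object. The side camera also put violet about 5 mm (x) and 4 mm (y) off its coaster, probably because the mask was cut off; the overlay in that view does not show it. The side camera's angle for the warmer (0.26 rad) was also off, so I used the top camera's 0.15.

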